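# Test the push-seal lids on the sweet jars

## Task

Test the three push-button lids on the sweet jars, first green, then cream, then brown, by pressing each button straight down all the way and letting it go. Leave every jar whose button clicks and stays down standing where it is; set any jar whose button pops back up upright in the orange tray, let go of it, and leave the other jars, the tin and the scoop alone.

Things in the scene. Friction and masses are not known exactly. Their poses are not given: they have to be found in the camera images.
- jar_green_mid (a point): Loose clear round jar full of green sweets with a flat grey lid and a green push button: straight cylinder 58 mm across, 78 mm tall to the top of the lid (button above that), about 0.3 kg, standing upright. This point is the jar's centre, 39 mm above its underside; its z axis points up.
- button_green_top (a point): Centre of the top of the push button on that lid: green round cap 30 mm across, on the jar's axis; it stands 14 mm above the lid (92 mm above the jar's underside) when up, 6 mm above the lid when down. A red band under the cap shows only while it is up.
- button_green (a joint): That button: 0 = up (its start), 0.008 m = fully down. Under 5 N pushes it down; it snaps past half-way. When released a sound one stays at 0.008, a faulty one springs back to 0 within 0.3 s. Which is faulty cannot be seen and differs each time: one of the three.
- jar_cream_mid (a point): Loose clear round jar full of cream-white sweets with a flat grey lid and a cream-white push button: straight cylinder 58 mm across, 78 mm tall to the top of the lid (button above that), about 0.3 kg, standing upright. This point is the jar's centre, 39 mm above its underside; its z axis points up.
- button_cream_top (a point): Centre of the top of the push button on that lid: cream-white round cap 30 mm across, on the jar's axis; it stands 14 mm above the lid (92 mm above the jar's underside) when up, 6 mm above the lid when down. A red band under the cap shows only while it is up.
- button_cream (a joint): That button: 0 = up (its start), 0.008 m = fully down. Under 5 N pushes it down; it snaps past half-way. When released a sound one stays at 0.008, a faulty one springs back to 0 within 0.3 s. Which is faulty cannot be seen and differs each time: one of the three.
- jar_brown_mid (a point): Loose clear round jar full of dark brown sweets with a flat grey lid and a dark brown push button: straight cylinder 58 mm across, 78 mm tall to the top of the lid (button above that), about 0.3 kg, standing upright. This point is the jar's centre, 39 mm above its underside; its z axis points up.
- button_brown_top (a point): Centre of the top of the push button on that lid: dark brown round cap 30 mm across, on the jar's axis; it stands 14 mm above the lid (92 mm above the jar's underside) when up, 6 mm above the lid when down. A red band under the cap shows only while it is up.
- button_brown (a joint): That button: 0 = up (its start), 0.008 m = fully down. Under 5 N pushes it down; it snaps past half-way. When released a sound one stays at 0.008, a faulty one springs back to 0 within 0.3 s. Which is faulty cannot be seen and differs each time: one of the three.
- tray: Orange shallow open tray fixed on the counter, the place for faulty jars: outside 200 mm (its x) by 160 mm (its y), walls 5 mm thick and 25 mm high, inner floor 5 mm above the counter. Empty at the start. Origin at the centre of its underside, on the counter.
- plain_pink_mid (a point): Bystander: clear jar of pink sweets with a wooden knob lid, no push button; 58 mm across, 94 mm tall with its knob. This point is 39 mm above its underside.
- plain_gold_mid (a point): Bystander: clear jar of golden sweets with a wooden knob lid, no push button; 58 mm across, 94 mm tall with its knob. This point is 39 mm above its underside.
- tin_mid (a point): Bystander: closed copper tin, 64 mm across, 85 mm tall. This point is half-way up on its axis.
- scoop_mid (a point): Bystander: metal sweet scoop lying on the counter, pan 90 x 55 x 30 mm with a black 90 mm handle towards its -x. This point is the centre of the pan.

How it is judged:
On the way, in this order (a step that is already met when the one before it is completed fails the run):
1. the button on the green jar is pressed fully down (value of joint button_green above 0.0065 m), for 0.05 s.
2. the button on the cream jar is pressed fully down (value of joint button_cream above 0.0065 m), for 0.05 s.
3. the button on the brown jar is pressed fully down (value of joint button_brown above 0.0065 m), for 0.05 s.
At the end, for the whole second after the job is handed in: Each of the three jars either has its button down (past 6.5 of 8 mm) and stands upright (within 10 degrees) within 40 mm of where it started, or, if its button has sprung back up (under 2 mm), stands upright on the floor of the orange tray, within its walls (((value of joint button_green above 0.0065 m and distance of jar_green_mid from where it was at the start of the episode below 0.04 m and angle between jar_green_mid's own z axis and vertical below 0.17 rad) or (value of joint button_green below 0.002 m and x of jar_green_mid in the frame of tray between -0.09 and 0.09 m and y of jar_green_mid in the frame of tray between -0.07 and 0.07 m and z of jar_green_mid in the frame of tray between 0.034 and 0.054 m and angle between jar_green_mid's own z axis and vertical below 0.17 rad)) and ((value of joint button_cream above 0.0065 m and distance of jar_cream_mid from where it was at the start of the episode below 0.04 m and angle between jar_cream_mid's own z axis and vertical below 0.17 rad) or (value of joint button_cream below 0.002 m and x of jar_cream_mid in the frame of tray between -0.09 and 0.09 m and y of jar_cream_mid in the frame of tray between -0.07 and 0.07 m and z of jar_cream_mid in the frame of tray between 0.034 and 0.054 m and angle between jar_cream_mid's own z axis and vertical below 0.17 rad)) and ((value of joint button_brown above 0.0065 m and distance of jar_brown_mid from where it was at the start of the episode below 0.04 m and angle between jar_brown_mid's own z axis and vertical below 0.17 rad) or (value of joint button_brown below 0.002 m and x of jar_brown_mid in the frame of tray between -0.09 and 0.09 m and y of jar_brown_mid in the frame of tray between -0.07 and 0.07 m and z of jar_brown_mid in the frame of tray between 0.034 and 0.054 m and angle between jar_brown_mid's own z axis and vertical below 0.17 rad))); the robot touches nothing.
It fails at once if a bystander (knob-lid jar, tin or scoop) is moved more than 30 mm (distance of any of plain_pink_mid, plain_gold_mid, tin_mid, scoop_mid from where it was at the start of the episode above 0.03 m).
It also fails if it takes over 61 s, if anything falls off the work surface, if the arm or the gripper's body presses on something with over 40 N, if the wrist force passes 120 N, or if a joint passes its speed limit or range.

## Robot

A 6-joint arm with a two-finger parallel gripper is mounted at the origin on the work surface. World frame = base frame: x ahead of the robot, y to its left, z up, the work surface at z = 0. Lengths are in m, angles in rad, forces in N, time in s.
With the tool pointing down it reaches from about 0.3 to 0.775 m from the base axis. Payload 14.6 kg.
Tool frame: the origin (TCP) lies between the finger pads; the fingertips stand 25 mm ahead of it and the grasp point (between the pads) lies 6 mm ahead of it; z points along the fingers, y is the direction in which the jaws open and shut (so a half turn about z gives the same grasp; the last joint's range is limited). The gripper opens to 94 mm and grips with 3 to 60 N. Pads are 16 mm wide; open, the fingers measure 119 mm over their backs; the gripper's body (75 mm by 177 mm) begins 78 mm behind the grasp point.
Start: joints at [1.055, 0.3, 1.521, -0, 1.321, -0.067], TCP at [0.239, 0.496, 0.208] pointing down, gripper open.
Joint ranges: [-3.03, 3.03], [-0.79, 2.21], [0.23, 2.52], [-1.04, 4.18], [0, 3.07], [-2.55, 2.55]. Speed limits (rad/s): [2.22, 2.22, 2.57, 3.14, 3.14, 3.14].

## Interface

Orientations are given as a unit quaternion [x, y, z, w].
In Python, from workcell import * gives the robot as it stands. The module is installed in compiled form; this text tells all that it offers.
- The arm moves only by the tool servo_tool, never from a script. Its argument "commands" is a list of rows, each a list of 7 numbers: the closure, from 0 (fully open) to 1 (shut), then the shift along the world's x, y, z in cm, then the turn, a rotation vector about the world's x, y, z in rad. A call has exactly 10 rows; each row shifts and turns the commanded pose from where the row before left it; what a row does not reach is not made up. A row lasts 1/12 s, in which the tool goes at most 41.7 mm and 7.16 degrees, less where a joint would pass 70% of its speed; a pose out of reach is approached as far as the arm can. A call is refused whole if a number of a shift passes 4.17 or a number of a turn 0.125, either way. A call with a gripper value outside its range is refused whole. The fingers move at their own pace and stop on an object; the grip force is fixed at half the most. Time passes only in rows, so rows that do not move let the fingers close, or fill a call up. It gives the time, the measured TCP pose, the force and the opening at its end, in the units of the state.
- get_obs(): the state, without advancing time (a new reading comes with each control period).
- capture(name): name is "side" or "top" or "wrist"; returns a dict with "image" (480x640x3 uint8, red, green, blue), "fx", "fy", "cx", "cy" (pixels), "distortion" ([k1, k2, p1, p2, k3] as OpenCV has them; the pictures are not rectified), "T" (4x4, takes a point from camera to world coordinates). Camera axes: x right, y down, z forward; pixel columns grow to the right and rows downward; lengths in m; the calibration is good to about 2 mm. A picture is of the moment at which its call begins. There is no depth.
- sign_off(): hands the job in, once; it reports no verdict.
The state is a dict: "t": time; "q": joint angles; "joint_velocities": joint speeds; "effort": joint torques, N m; "position": TCP position; "ee_rot": TCP orientation; "contact_force": force on the tool from outside, world axes, zero at the start; "ft_torque": the same for the moment, N m; "width": finger opening in m.
Only numpy, scipy, OpenCV 4.12 (cv2) and the standard library are available. Lean on these libraries where they do the work, as an engineer would, in place of code of your own. Each camera call takes 0.05 s, during which the arm holds its last target.

## Working session

There is one attempt and no reset: what is moved stays moved. The work goes in short steps, Python scripts to look and compute and a tool call to move; the robot and the scene stay as the last step left them, time stands still between calls to the robot, and variables do not carry over. Pictures are saved under pics/ and viewed, and the job is handed in when it is done.

Besides the shell and the picture viewer there is one more tool, called after "Emit:" by a JSON object that holds its "op" and its "data", one argument or row to a line. servo_tool: Moves the arm, as the interface text tells. Its arguments: {"type":"object","properties":{"commands":{"type":"array"}},"required":["commands"]}

```bash
mkdir -p pics; cat > h.py <<'E'
from workcell import *
import numpy as np, cv2, pickle
def snap(cam,name):
    c=capture(cam); pickle.dump(c,open(f'pics/{name}.pkl','wb')); cv2.imwrite(f'pics/{name}.png',c['image'][:,:,::-1]); return c
def load(name): return pickle.load(open(f'pics/{name}.pkl','rb'))
def ray(c,uv):
    K=np.array([[c['fx'],0,c['cx']],[0,c['fy'],c['cy']],[0,0,1]])
    p=cv2.undistortPoints(np.array([[uv]],float),K,np.array(c['distortion']))[0,0]
    T=np.array(c['T']); d=T[:3,:3]@np.array([p[0],p[1],1]); return T[:3,3],d/np.linalg.norm(d)
def plane(c,uv,z):
    o,d=ray(c,uv); return o+d*(z-o[2])/d[2]
def tri(views):
    A=np.zeros((3,3));b=np.zeros(3);R=[ray(c,uv) for c,uv in views]
    for o,d in R:
        P=np.eye(3)-np.outer(d,d);A+=P;b+=P@o
    x=np.linalg.solve(A,b); return x,[np.linalg.norm((np.eye(3)-np.outer(d,d))@(x-o)) for o,d in R]
def crop(name,x0,y0,x1,y1,s,out):
    im=cv2.imread(f'pics/{name}.png')[y0:y1,x0:x1]; cv2.imwrite(f'pics/{out}.png',cv2.resize(im,None,fx=s,fy=s,interpolation=cv2.INTER_CUBIC))
E
python3 - <<'E'
from h import *
for n in ['side','top','wrist']:
    c=snap(n,n+'0'); print(n,c['fx'],np.round(c['T'],3).tolist())
o=get_obs();print(o)
E
```

```text
side 569.6993268158337 [[0.785, -0.466, 0.408, 0.104], [-0.619, -0.584, 0.525, -0.663], [-0.006, -0.664, -0.747, 0.965], [0.0, 0.0, 0.0, 1.0]]
top 624.3302738481809 [[-0.021, -0.997, 0.07, 0.501], [-1.0, 0.022, 0.009, -0.053], [-0.01, -0.07, -0.998, 1.481], [0.0, 0.0, 0.0, 1.0]]
wrist 427.33735872170024 [[0.433, 0.875, 0.216, 0.177], [0.901, -0.421, -0.105, 0.525], [-0.001, 0.24, -0.971, 0.384], [0.0, 0.0, 0.0, 1.0]]
{'t': 0.15, 'q': array([ 1.05540477e+00,  3.00312468e-01,  1.52139586e+00, -7.52241522e-06,
        1.32069482e+00, -6.65890889e-02]), 'joint_velocities': array([ 6.01555868e-04,  4.29097538e-04, -9.18558303e-04,  3.59773595e-04,
        4.15966932e-04, -3.35184021e-05]), 'effort': array([ 2.02138392e-03, -5.31961727e+01, -3.52820420e+01,  7.08681392e-02,
        2.36244220e-02, -1.34220750e-04]), 'position': array([0.23854832, 0.49537633, 0.2079517 ]), 'ee_rot': array([ 2.22521721e-01,  9.74927648e-01, -3.89259097e-04, -1.12776120e-04]), 'contact_force': array([-0.35241866, -0.23871285,  0.74218246]), 'ft_torque': array([0.04680895, 0.00516195, 0.01962067]), 'width': 0.09388122768588382}
```

View pics/side0.png

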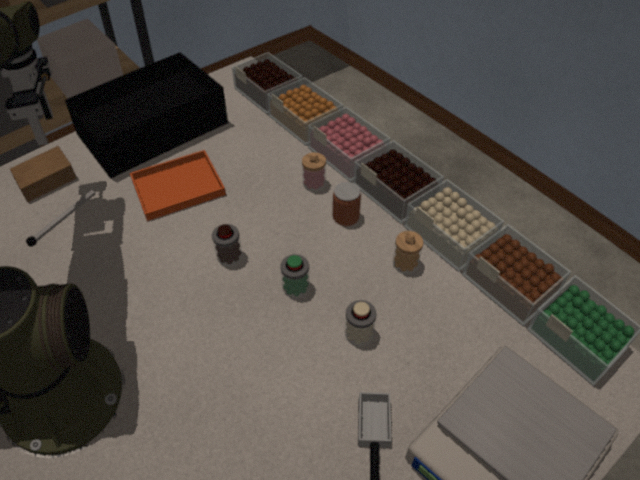

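View pics/top0.png

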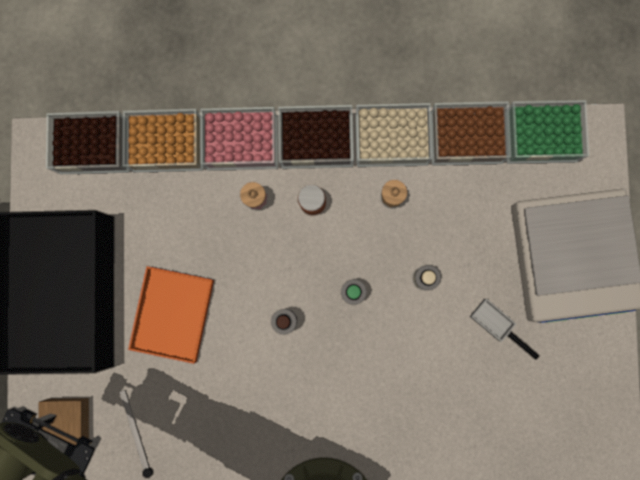

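View pics/wrist0.png

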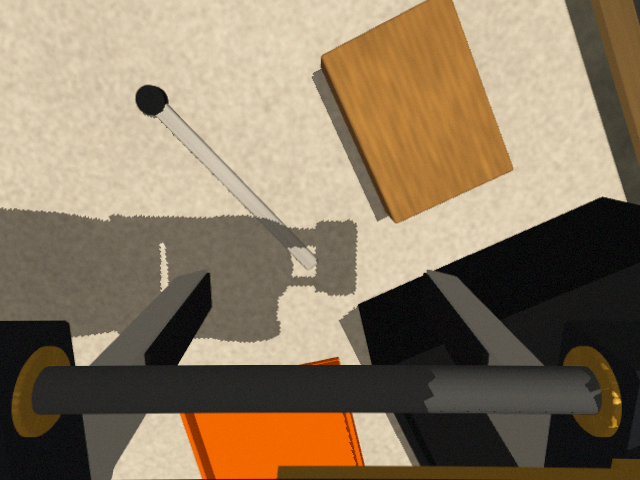

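The side view shows the brown button at about (226,231), green at (294,262) and cream at (361,310). The top view shows them at (284,321), (354,292) and (428,278), with the tray around (172,315). I'll enlarge these for finer reading.

```bash
python3 - <<'E'
from h import *
crop('side0',200,210,400,360,4,'side0c')
crop('top0',260,255,460,345,4,'top0c')
crop('top0',120,250,230,370,5,'top0t')
crop('side0',120,140,240,230,6,'side0t')
E
```

```text
(no output)
```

View pics/side0c.png

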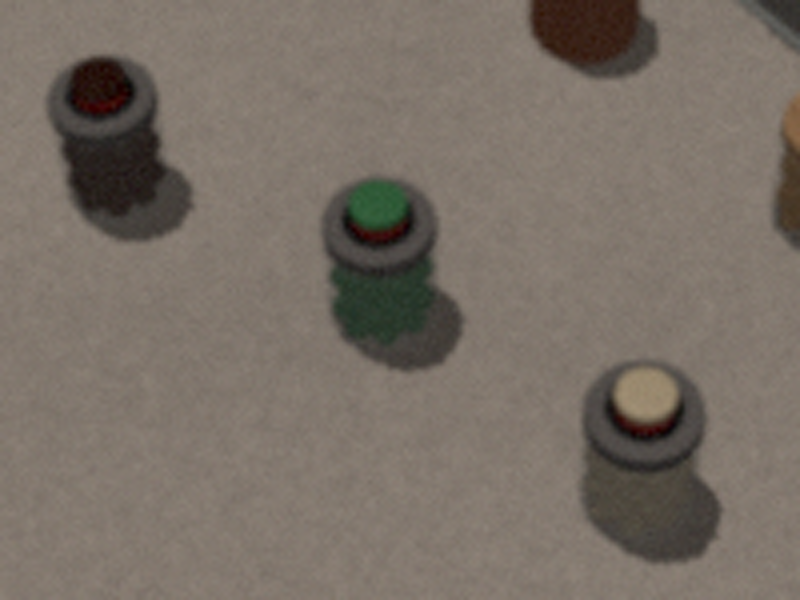

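View pics/top0c.png

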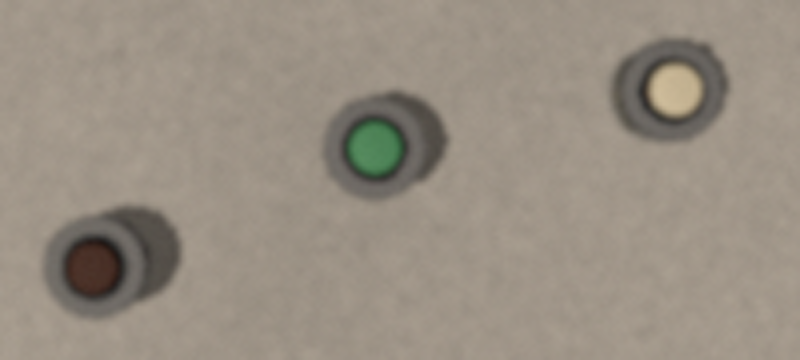

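View pics/top0t.png

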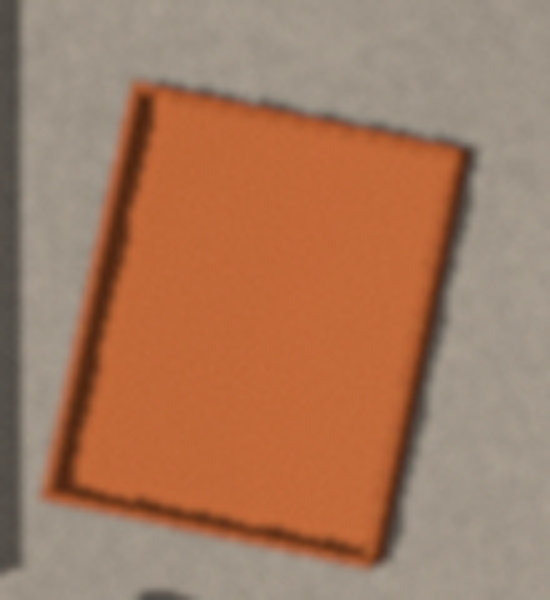

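View pics/side0t.png

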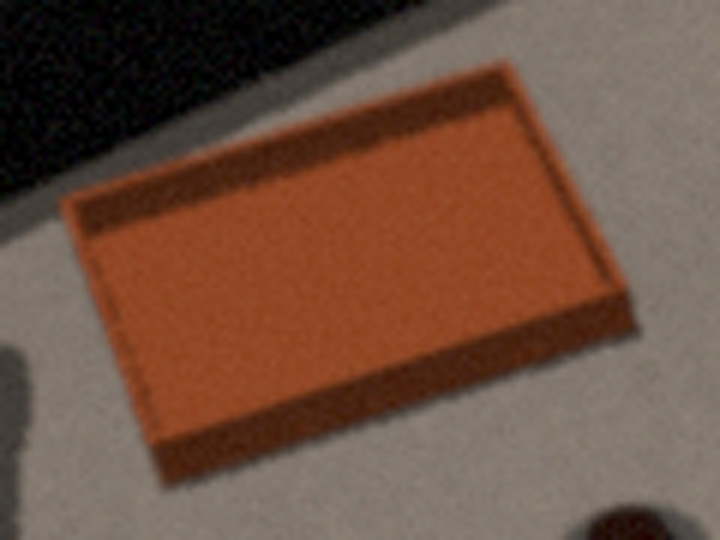

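```bash
python3 - <<'E'
from h import *
s=load('side0');t=load('top0')
for n,a,b in [('brown',(225,230),(283.5,321.7)),('green',(294.7,260.7),(354,291.7)),('cream',(361.5,308.5),(428.7,277.5)),
 ('t1',(204.5,150.5),(147.4,266.6)),('t2',(131.3,173.8),(129,349)),('t3',(224.7,188),(214,280)),('t4',(146.7,213.3),(195.6,363))]:
    x,r=tri([(s,a),(t,b)]); print(n,x.round(4),np.round(r,4), plane(s,a,.092 if n[0]!='t' else .025).round(3), plane(t,b,.092 if n[0]!='t' else .025).round(3))
for n,b,z in [('gold',(394,192),.094),('tin',(312,198),.085),('pink',(252,194),.094),('scoop',(490,318),.03),('boxcorner',(98,211),.1),('boxcorner2',(98,370),.1)]: print(n,plane(t,b,z).round(3))
from scipy.spatial.transform import Rotation as R
print(R.from_quat(get_obs()['ee_rot']).as_matrix().round(3))
E
```

```text
brown [0.4426 0.078  0.0889] [0.0013 0.0013] [0.443 0.075 0.092] [0.442 0.078 0.092]
green [ 0.5058 -0.0801  0.0917] [0.0013 0.0013] [ 0.507 -0.081  0.092] [ 0.505 -0.079  0.092]
cream [ 0.5338 -0.2471  0.0911] [0.0015 0.0015] [ 0.535 -0.248  0.092] [ 0.533 -0.246  0.092]
t1 [0.5747 0.4031 0.0226] [0.0011 0.0011] [0.574 0.4   0.025] [0.574 0.403 0.025]
t2 [0.3837 0.447  0.0211] [0.002 0.002] [0.384 0.441 0.025] [0.382 0.447 0.025]
t3 [0.5393 0.2452 0.0273] [0.0004 0.0004] [0.541 0.247 0.025] [0.539 0.246 0.025]
t4 [0.3496 0.2887 0.0287] [0.0021 0.0021] [0.352 0.291 0.025] [0.347 0.291 0.025]
gold [ 0.726 -0.174  0.094]
tin [0.718 0.01  0.085]
pink [0.728 0.145 0.094]
scoop [ 0.437 -0.394  0.03 ]
boxcorner [0.697 0.492 0.1  ]
boxcorner2 [0.343 0.49  0.1  ]
[[-0.901  0.434 -0.   ]
 [ 0.434  0.901 -0.001]
 [ 0.    -0.001 -1.   ]]
```

Emit:
{"op": "servo_tool", "data": {
  "commands": [
    [1, 1.34, -2.88, 0, 0, 0, 0],
    [1, 1.34, -2.88, 0, 0, 0, 0],
    [1, 1.34, -2.88, 0, 0, 0, 0],
    [1, 1.34, -2.88, 0, 0, 0, 0],
    [1, 1.34, -2.88, 0, 0, 0, 0],
    [1, 1.34, -2.88, 0, 0, 0, 0],
    [1, 1.34, -2.88, 0, 0, 0, 0],
    [1, 1.34, -2.88, 0, 0, 0, 0],
    [1, 1.34, -2.88, 0, 0, 0, 0],
    [1, 1.34, -2.88, 0, 0, 0, 0]
  ]
}}

```text
t: 0.98
position: [0.3729, 0.206, 0.2083]
ee_rot: [0.222, 0.975, 0.0, 0.0]
contact_force: [0.6, -0.6, 0.6]
width: 0.0309
```

Emit:
{"op": "servo_tool", "data": {
  "commands": [
    [1, 1.34, -2.88, 0, 0, 0, 0],
    [1, 1.34, -2.88, 0, 0, 0, 0],
    [1, 1.34, -2.88, 0, 0, 0, 0],
    [1, 1.34, -2.88, 0, 0, 0, 0],
    [1, 1.34, -2.88, 0, 0, 0, 0],
    [1, 1.34, -2.88, 0, 0, 0, 0],
    [1, 1.34, -2.88, 0, 0, 0, 0],
    [1, 1.34, -2.88, 0, 0, 0, 0],
    [1, 1.34, -2.88, 0, 0, 0, 0],
    [1, 1.34, -2.88, 0, 0, 0, 0]
  ]
}}

```text
t: 1.82
position: [0.507, -0.0821, 0.2082]
ee_rot: [0.223, 0.975, 0.0, -0.0]
contact_force: [1.3, 0.4, -0.2]
width: 0.0005
```

Emit:
{"op": "servo_tool", "data": {
  "commands": [
    [1, 0, 0, -1.5, 0, 0, 0],
    [1, 0, 0, -1.5, 0, 0, 0],
    [1, 0, 0, -1, 0, 0, 0],
    [1, 0, 0, -1, 0, 0, 0],
    [1, 0, 0, -0.5, 0, 0, 0],
    [1, 0, 0, 0, 0, 0, 0],
    [1, 0, 0, 0, 0, 0, 0],
    [1, 0, 0, 0, 0, 0, 0],
    [1, 0, 0, 0, 0, 0, 0],
    [1, 0, 0, 0, 0, 0, 0]
  ]
}}

```text
t: 2.65
position: [0.5068, -0.0805, 0.1539]
ee_rot: [0.222, 0.975, -0.0, 0.0]
contact_force: [-0.1, -1.4, -0.6]
width: 0.0007
```

```bash
python3 - <<'E'
from h import *
snap('wrist','w1'); snap('side','s1'); print(get_obs()['position'])
crop('s1',240,180,400,300,5,'s1c')
E
```

```text
[ 0.50671318 -0.08046551  0.15363556]
```

View pics/w1.png

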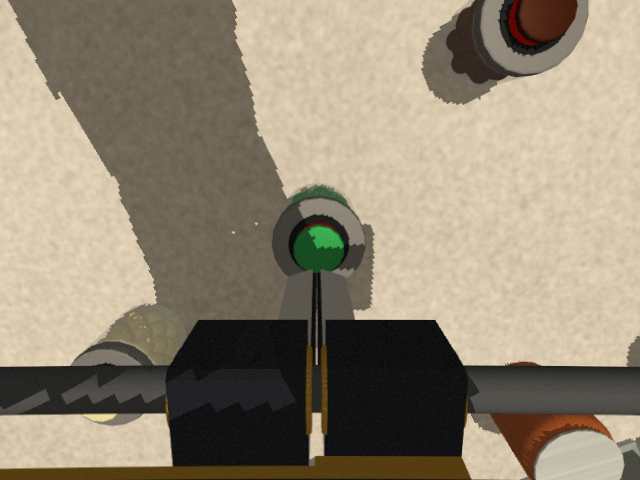

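View pics/s1c.png

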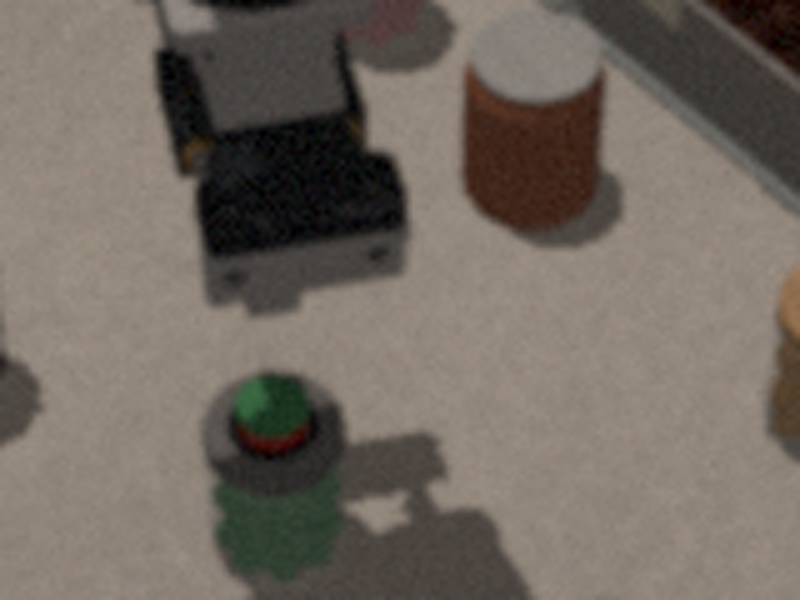

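The wrist view shows the green button centre at about (319,248), with the closed fingertips just below it at (318,272). The side view shows the gripper in line above the button.

```bash
python3 - <<'E'
from h import *
w=load('w1');s=load('side0');t=load('top0')
print(plane(w,(319,248),.092), tri([(w,(319,248)),(s,(294.7,260.7)),(t,(354,291.7))]))
print(plane(w,(547,15),.092))
E
```

```text
[ 0.50568649 -0.0783239   0.092     ] (array([ 0.50603082, -0.07931675,  0.09057858]), [np.float64(0.0008251112105388555), np.float64(0.0014919073325043116), np.float64(0.0013237586870667492)])
[0.44558983 0.07749298 0.092     ]
```

Emit:
{"op": "servo_tool", "data": {
  "commands": [
    [1, 0, 0.1, -1.5, 0, 0, 0],
    [1, 0, 0, -1.2, 0, 0, 0],
    [1, 0, 0, -0.5, 0, 0, 0],
    [1, 0, 0, -0.3, 0, 0, 0],
    [1, 0, 0, -0.3, 0, 0, 0],
    [1, 0, 0, -0.3, 0, 0, 0],
    [1, 0, 0, -0.3, 0, 0, 0],
    [1, 0, 0, -0.15, 0, 0, 0],
    [1, 0, 0, 0, 0, 0, 0],
    [1, 0, 0, 0, 0, 0, 0]
  ]
}}

```text
t: 3.58
position: [0.5067, -0.0795, 0.108]
ee_rot: [0.223, 0.975, -0.0, 0.0]
contact_force: [-0.8, -0.5, -0.4]
width: 0.0004
```

```bash
python3 - <<'E'
from h import *
snap('side','s2'); print(get_obs()['contact_force'])
crop('s2',240,180,400,300,5,'s2c')
E
```

```text
[-0.46537972  0.66798909  0.37146362]
```

View pics/s2c.png

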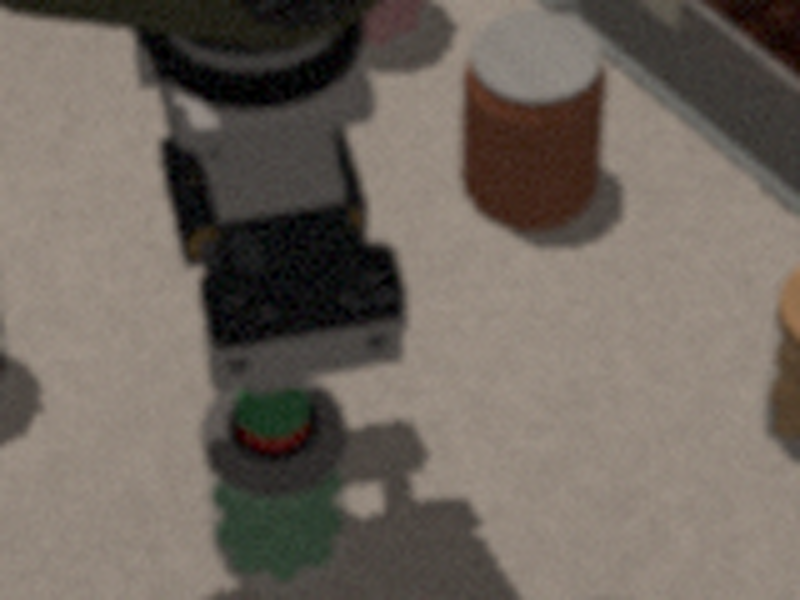

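The red band is still showing at about (273,440) in the crop, and the force is about zero, so the tip hasn't reached the button. I'll go on down in small steps.

Emit:
{"op": "servo_tool", "data": {
  "commands": [
    [1, 0, 0, -0.1, 0, 0, 0],
    [1, 0, 0, -0.1, 0, 0, 0],
    [1, 0, 0, -0.1, 0, 0, 0],
    [1, 0, 0, -0.1, 0, 0, 0],
    [1, 0, 0, -0.1, 0, 0, 0],
    [1, 0, 0, 0, 0, 0, 0],
    [1, 0, 0, 0, 0, 0, 0],
    [1, 0, 0, 0, 0, 0, 0],
    [1, 0, 0, 0, 0, 0, 0],
    [1, 0, 0, 0, 0, 0, 0]
  ]
}}

```text
t: 4.47
position: [0.5067, -0.0795, 0.1029]
ee_rot: [0.223, 0.975, -0.0, 0.0]
contact_force: [0.0, -0.6, 0.0]
width: 0.0004
```

```bash
python3 - <<'E'
from h import *
snap('side','s3'); snap('wrist','w3'); print(get_obs()['contact_force'])
crop('s3',260,220,340,280,10,'s3c')
E
```

```text
[ 0.10936466  0.14050757 -0.09368174]
```

View pics/s3c.png

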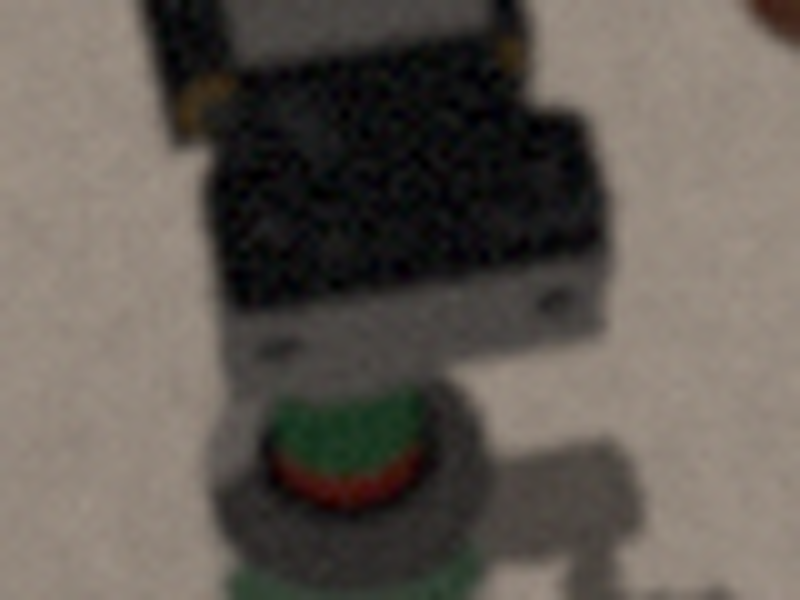

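View pics/w3.png

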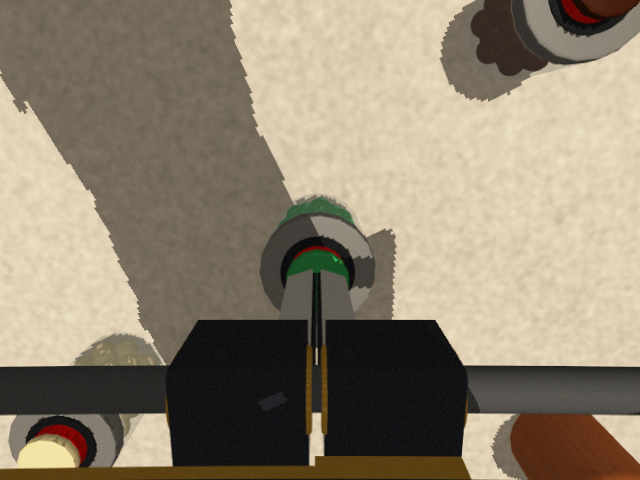

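```bash
python3 - <<'E'
from h import *
from scipy.spatial.transform import Rotation as R
o=get_obs();p=o['position'];M=R.from_quat(o['ee_rot']).as_matrix()
for n in ['w3','s3']:
    c=load(n);T=np.linalg.inv(c['T']);K=np.array([[c['fx'],0,c['cx']],[0,c['fy'],c['cy']],[0,0,1]])
    print(n)
    for q in [(0,0,0),(0,0,.006),(0,0,.025),(.008,0,.025),(-.008,0,.025),(.008,.012,.025),(.008,-.012,.025)]:
        X=p+M@np.array(q); print(q,X.round(3),cv2.projectPoints(X,cv2.Rodrigues(T[:3,:3])[0],T[:3,3],K,np.array(c['distortion']))[0].ravel().round(1))
    for z in (.084,.092):
        X=np.array([.506,-.0793,z]);print(z,cv2.projectPoints(X,cv2.Rodrigues(T[:3,:3])[0],T[:3,3],K,np.array(c['distortion']))[0].ravel().round(1))
print((M.T@(np.array(load('w3')['T'])[:3,3]-p)).round(4))
E
```

```text
w3
(0, 0, 0) [ 0.507 -0.079  0.103] [316.7 290.3]
(0, 0, 0.006) [ 0.507 -0.079  0.097] [316.7 285.4]
(0, 0, 0.025) [ 0.507 -0.079  0.078] [316.6 271.9]
(0.008, 0, 0.025) [ 0.499 -0.076  0.078] [316.6 256.4]
(-0.008, 0, 0.025) [ 0.514 -0.083  0.078] [316.6 287.1]
(0.008, 0.012, 0.025) [ 0.505 -0.065  0.078] [341.1 256.4]
(0.008, -0.012, 0.025) [ 0.494 -0.087  0.078] [292.2 256.4]
0.084 [316.4 274.7]
0.092 [316.4 280.4]
s3
(0, 0, 0) [ 0.507 -0.079  0.103] [294.  256.8]
(0, 0, 0.006) [ 0.507 -0.079  0.097] [294.1 258.7]
(0, 0, 0.025) [ 0.507 -0.079  0.078] [294.5 264.7]
(0.008, 0, 0.025) [ 0.499 -0.076  0.078] [290.5 265.4]
(-0.008, 0, 0.025) [ 0.514 -0.083  0.078] [298.4 264. ]
(0.008, 0.012, 0.025) [ 0.505 -0.065  0.078] [289.4 260.9]
(0.008, -0.012, 0.025) [ 0.494 -0.087  0.078] [291.7 270.1]
0.084 [294.  262.9]
0.092 [293.9 260.4]
[ 0.0685 -0.0003 -0.1762]
```

The projected tip (25 mm ahead) doesn't match what I see. In both views the tip edge sits about 5 mm ahead of the TCP, around z≈0.097, so it is still above the button. I'll trust the pictures and keep lowering while watching the force.

Emit:
{"op": "servo_tool", "data": {
  "commands": [
    [1, 0, 0, -0.1, 0, 0, 0],
    [1, 0, 0, -0.1, 0, 0, 0],
    [1, 0, 0, -0.1, 0, 0, 0],
    [1, 0, 0, -0.1, 0, 0, 0],
    [1, 0, 0, -0.1, 0, 0, 0],
    [1, 0, 0, -0.1, 0, 0, 0],
    [1, 0, 0, -0.1, 0, 0, 0],
    [1, 0, 0, 0, 0, 0, 0],
    [1, 0, 0, 0, 0, 0, 0],
    [1, 0, 0, 0, 0, 0, 0]
  ]
}}

```text
t: 5.4
position: [0.5067, -0.0795, 0.0959]
ee_rot: [0.223, 0.975, 0.0, 0.0]
contact_force: [0.1, 0.8, 0.0]
width: 0.0005
```

```bash
python3 - <<'E'
from h import *
snap('side','s4'); snap('wrist','w4')
crop('s4',260,220,340,280,10,'s4c')
crop('w4',220,170,420,320,4,'w4c')
E
```

```text
(no output)
```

View pics/s4c.png

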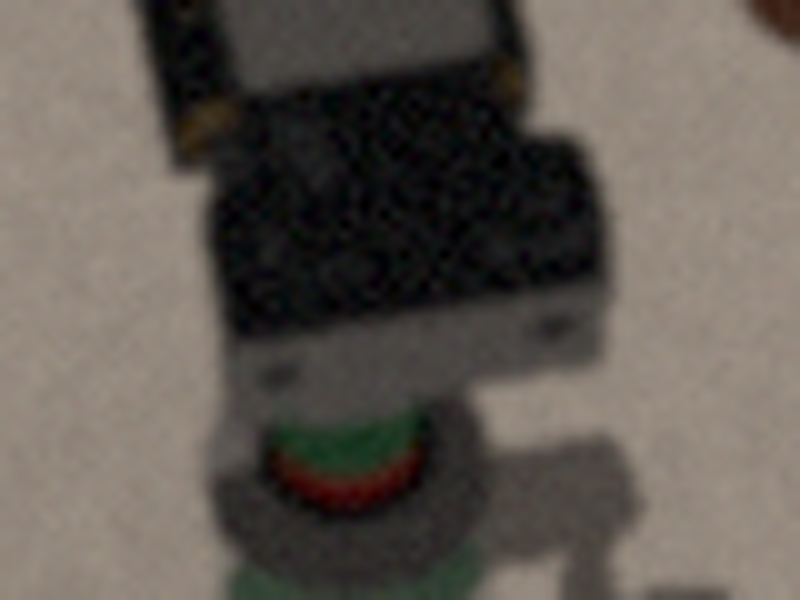

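View pics/w4c.png

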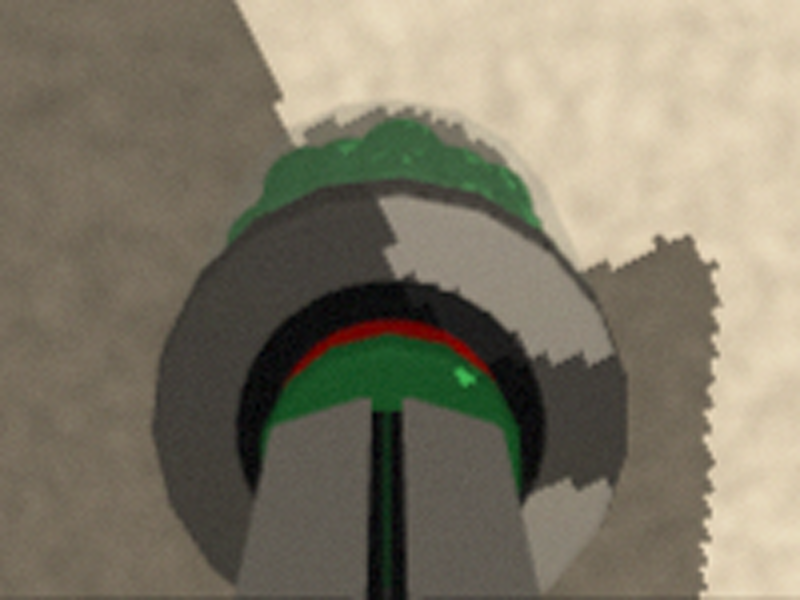

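Still clear of the button: the band shows and green can be seen through the finger slot. Lowering further.

Emit:
{"op": "servo_tool", "data": {
  "commands": [
    [1, 0, 0, -0.1, 0, 0, 0],
    [1, 0, 0, -0.1, 0, 0, 0],
    [1, 0, 0, -0.1, 0, 0, 0],
    [1, 0, 0, -0.1, 0, 0, 0],
    [1, 0, 0, -0.1, 0, 0, 0],
    [1, 0, 0, -0.1, 0, 0, 0],
    [1, 0, 0, 0, 0, 0, 0],
    [1, 0, 0, 0, 0, 0, 0],
    [1, 0, 0, 0, 0, 0, 0],
    [1, 0, 0, 0, 0, 0, 0]
  ]
}}

```text
t: 6.33
position: [0.5066, -0.0795, 0.0899]
ee_rot: [0.223, 0.975, -0.0, 0.0]
contact_force: [-0.3, 0.3, 0.4]
width: 0.0006
```

Emit:
{"op": "servo_tool", "data": {
  "commands": [
    [1, 0, 0, -0.1, 0, 0, 0],
    [1, 0, 0, -0.1, 0, 0, 0],
    [1, 0, 0, -0.1, 0, 0, 0],
    [1, 0, 0, -0.1, 0, 0, 0],
    [1, 0, 0, 0, 0, 0, 0],
    [1, 0, 0, 0, 0, 0, 0],
    [1, 0, 0, 0, 0, 0, 0],
    [1, 0, 0, 0, 0, 0, 0],
    [1, 0, 0, 0, 0, 0, 0],
    [1, 0, 0, 0, 0, 0, 0]
  ]
}}

```text
t: 7.17
position: [0.507, -0.0796, 0.0871]
ee_rot: [0.222, 0.975, -0.0, 0.001]
contact_force: [-4.7, 0.3, 14.6]
width: 0.0003
```

```bash
python3 - <<'E'
from h import *
snap('side','s5'); snap('wrist','w5')
crop('s5',260,220,340,280,10,'s5c')
crop('w5',220,170,420,320,4,'w5c')
E
```

```text
(no output)
```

View pics/s5c.png

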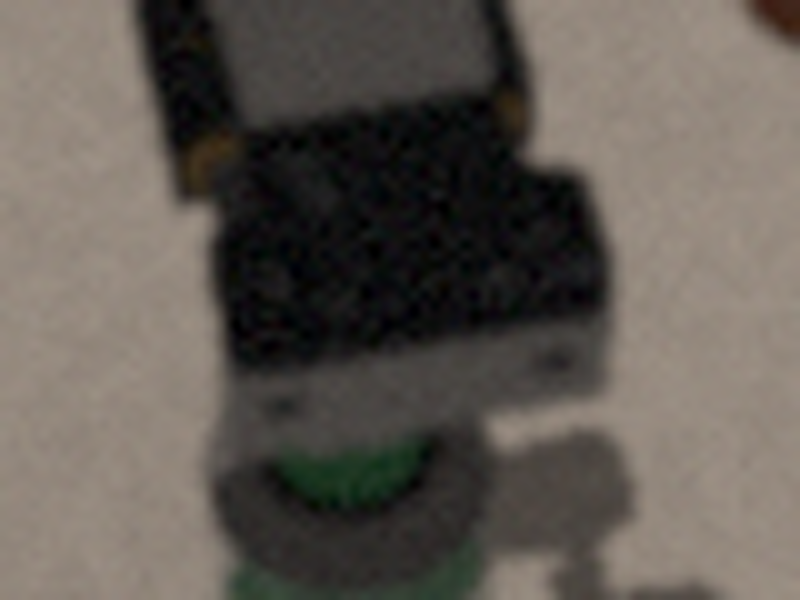

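View pics/w5c.png

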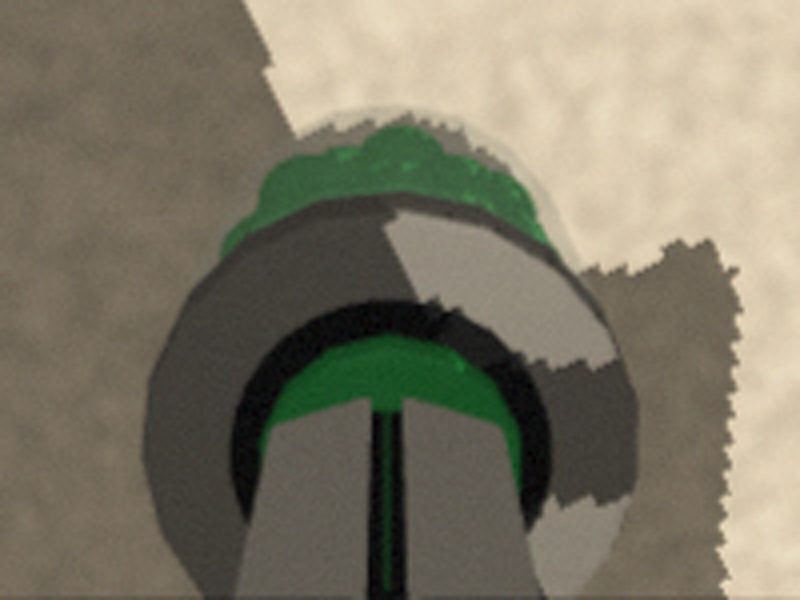

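The button is down: the band is hidden, with 14.6 N at TCP z = 0.087. So the tips really sit only about 3 mm ahead of the reported TCP. Now I'll release and look.

Emit:
{"op": "servo_tool", "data": {
  "commands": [
    [1, 0, 0, 0.5, 0, 0, 0],
    [1, 0, 0, 1, 0, 0, 0],
    [1, 0, 0, 2, 0, 0, 0],
    [1, 0, 0, 2, 0, 0, 0],
    [1, 0, 0, 1, 0, 0, 0],
    [1, 0, 0, 0, 0, 0, 0],
    [1, 0, 0, 0, 0, 0, 0],
    [1, 0, 0, 0, 0, 0, 0],
    [1, 0, 0, 0, 0, 0, 0],
    [1, 0, 0, 0, 0, 0, 0]
  ]
}}

```text
t: 8.1
position: [0.5063, -0.0794, 0.1499]
ee_rot: [0.223, 0.975, -0.0, -0.001]
contact_force: [0.8, -0.2, -0.1]
width: 0.0003
```

```bash
python3 - <<'E'
from h import *
snap('side','s6'); snap('wrist','w6');print(get_obs()['position'])
crop('s6',260,220,340,280,8,'s6c')
E
```

```text
[ 0.50646377 -0.07943671  0.15029575]
```

View pics/s6c.png

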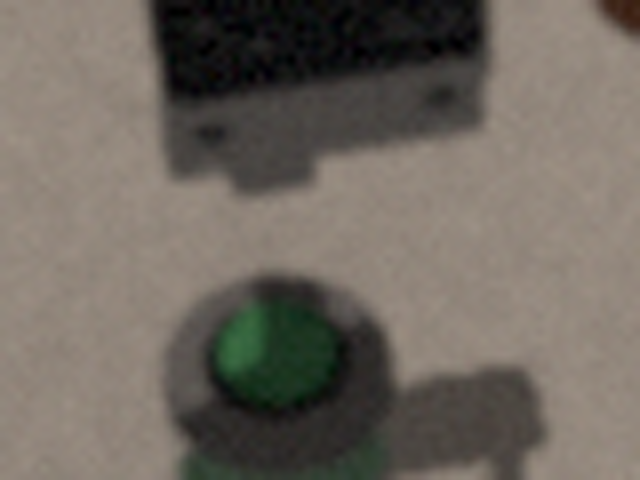

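View pics/w6.png

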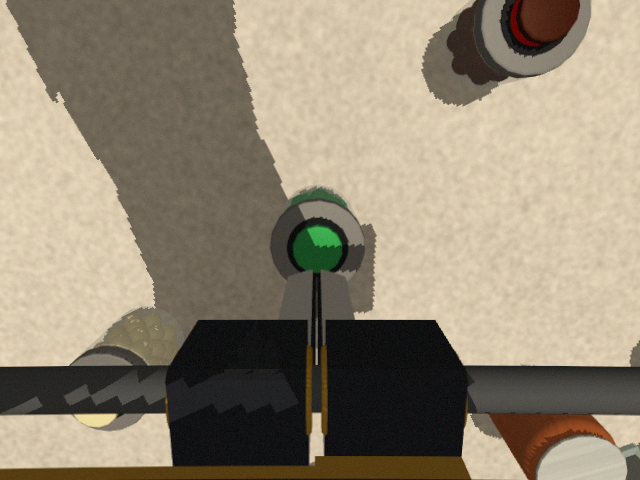

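Green stays down with no red band, so it is sound. Next is cream.

Emit:
{"op": "servo_tool", "data": {
  "commands": [
    [1, 0.46, -2.8, 0, 0, 0, 0],
    [1, 0.46, -2.8, 0, 0, 0, 0],
    [1, 0.46, -2.8, 0, 0, 0, 0],
    [1, 0.46, -2.8, 0, 0, 0, 0],
    [1, 0.45, -2.8, 0, 0, 0, 0],
    [1, 0.45, -2.78, 0, 0, 0, 0],
    [1, 0, 0, 0, 0, 0, 0],
    [1, 0, 0, -2, 0, 0, 0],
    [1, 0, 0, -2, 0, 0, 0],
    [1, 0, 0, -0.4, 0, 0, 0]
  ]
}}

```text
t: 9.03
position: [0.5327, -0.2465, 0.1035]
ee_rot: [0.223, 0.975, 0.001, -0.002]
contact_force: [-0.1, 0.6, -0.8]
width: 0.0005
```

```bash
python3 - <<'E'
from h import *
snap('side','s7'); snap('wrist','w7');print(get_obs()['position'])
crop('s7',320,260,420,335,8,'s7c')
E
```

```text
[ 0.53364917 -0.24680168  0.10608982]
```

View pics/s7c.png

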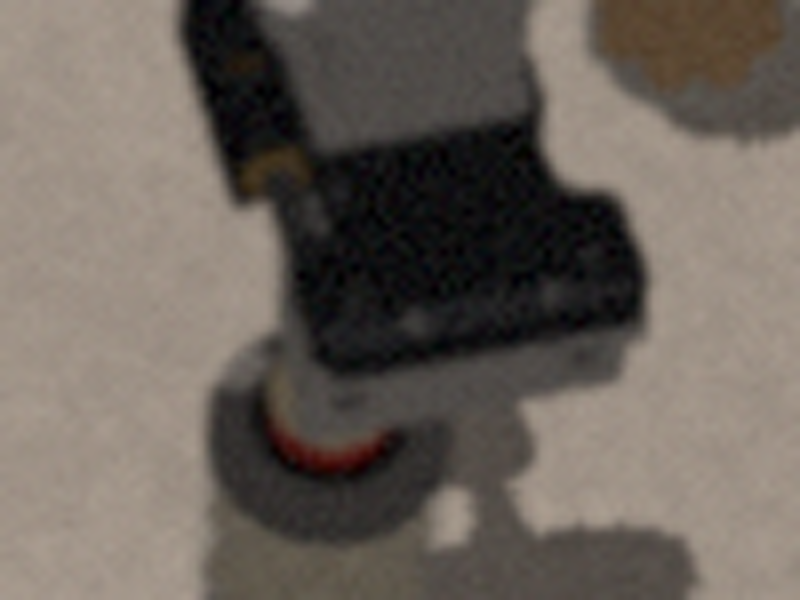

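View pics/w7.png

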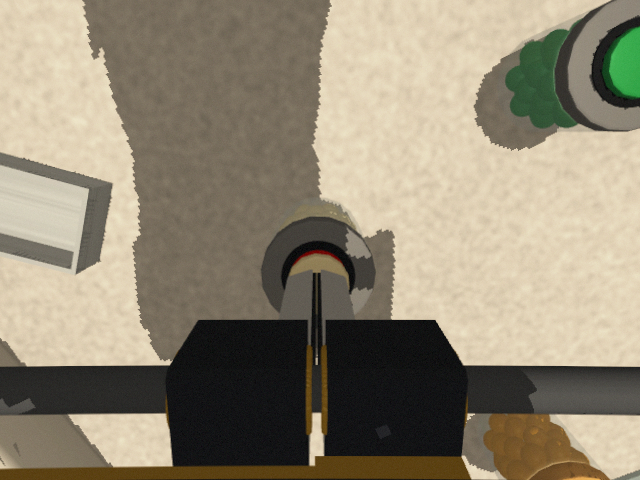

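Aligned, with the button and fingertip both at column 318. Pressing.

Emit:
{"op": "servo_tool", "data": {
  "commands": [
    [1, 0, 0, -0.6, 0, 0, 0],
    [1, 0, 0, -0.4, 0, 0, 0],
    [1, 0, 0, -0.2, 0, 0, 0],
    [1, 0, 0, -0.2, 0, 0, 0],
    [1, 0, 0, -0.2, 0, 0, 0],
    [1, 0, 0, -0.2, 0, 0, 0],
    [1, 0, 0, -0.2, 0, 0, 0],
    [1, 0, 0, 0, 0, 0, 0],
    [1, 0, 0, 0, 0, 0, 0],
    [1, 0, 0, 0, 0, 0, 0]
  ]
}}

```text
t: 9.97
position: [0.5342, -0.2473, 0.0872]
ee_rot: [0.222, 0.975, -0.0, 0.0]
contact_force: [-0.3, 1.4, 5.7]
width: 0.0002
```

```bash
python3 - <<'E'
from h import *
snap('wrist','w8');print(get_obs()['position'])
crop('w8',220,170,420,320,3,'w8c')
E
```

```text
[ 0.53420962 -0.24730086  0.08717905]
```

View pics/w8c.png

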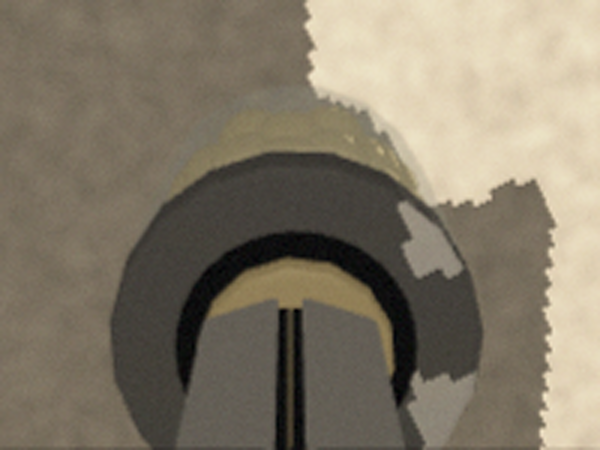

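The band is hidden at 5.7 N. I'll push a little more to be sure it bottoms out, then release in the next call.

Emit:
{"op": "servo_tool", "data": {
  "commands": [
    [1, 0, 0, -0.1, 0, 0, 0],
    [1, 0, 0, -0.05, 0, 0, 0],
    [1, 0, 0, 0, 0, 0, 0],
    [1, 0, 0, 0, 0, 0, 0],
    [1, 0, 0, 0, 0, 0, 0],
    [1, 0, 0, 0, 0, 0, 0],
    [1, 0, 0, 0, 0, 0, 0],
    [1, 0, 0, 0, 0, 0, 0],
    [1, 0, 0, 0, 0, 0, 0],
    [1, 0, 0, 0, 0, 0, 0]
  ]
}}

```text
t: 10.85
position: [0.5346, -0.2475, 0.0871]
ee_rot: [0.223, 0.975, -0.0, 0.001]
contact_force: [-5.1, 4.7, 17.9]
width: 0.0005
```

Emit:
{"op": "servo_tool", "data": {
  "commands": [
    [1, 0, 0, 0.5, 0, 0, 0],
    [1, 0, 0, 1, 0, 0, 0],
    [1, 0, 0, 2, 0, 0, 0],
    [1, 0, 0, 2, 0, 0, 0],
    [1, 0, 0, 1, 0, 0, 0],
    [1, 0, 0, 0, 0, 0, 0],
    [1, 0, 0, 0, 0, 0, 0],
    [1, 0, 0, 0, 0, 0, 0],
    [1, 0, 0, 0, 0, 0, 0],
    [1, 0, 0, 0, 0, 0, 0]
  ]
}}

```text
t: 11.68
position: [0.5337, -0.2471, 0.1493]
ee_rot: [0.223, 0.975, 0.0, -0.001]
contact_force: [-0.2, 0.4, -0.9]
width: 0.0007
```

```bash
python3 - <<'E'
from h import *
snap('wrist','w9');print(get_obs()['position'])
E
```

```text
[ 0.53378091 -0.24718191  0.14953874]
```

View pics/w9.png

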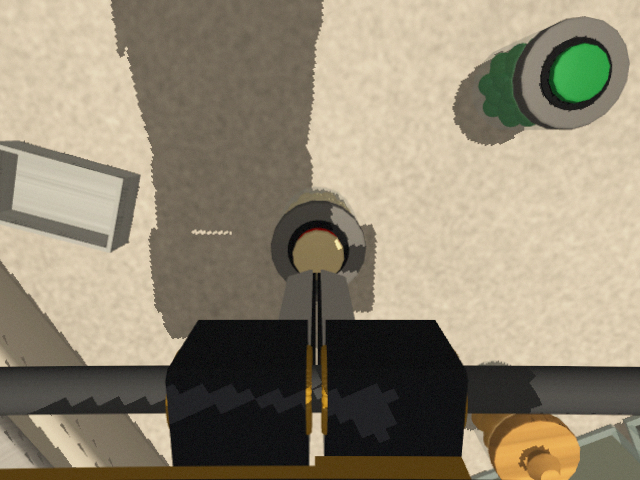

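Cream sprang back: the red rim is visible at (318,230), with 17.9 N at the bottom. Cream is the faulty one. Brown still has to be pressed.

Emit:
{"op": "servo_tool", "data": {
  "commands": [
    [1, -0.76, 2.7, 0, 0, 0, 0],
    [1, -0.76, 2.7, 0, 0, 0, 0],
    [1, -0.76, 2.7, 0, 0, 0, 0],
    [1, -0.76, 2.7, 0, 0, 0, 0],
    [1, -0.76, 2.7, 0, 0, 0, 0],
    [1, -0.76, 2.7, 0, 0, 0, 0],
    [1, -0.76, 2.7, 0, 0, 0, 0],
    [1, -0.76, 2.7, 0, 0, 0, 0],
    [1, -0.76, 2.7, 0, 0, 0, 0],
    [1, -0.76, 2.7, 0, 0, 0, 0]
  ]
}}

```text
t: 12.57
position: [0.4574, 0.0239, 0.1502]
ee_rot: [0.223, 0.975, -0.0, -0.0]
contact_force: [0.6, -0.2, 1.1]
width: 0.0004
```

Emit:
{"op": "servo_tool", "data": {
  "commands": [
    [1, -0.7, 2.7, 0, 0, 0, 0],
    [1, -0.7, 2.8, 0, 0, 0, 0],
    [1, 0, 0, 0, 0, 0, 0],
    [1, 0, 0, -2, 0, 0, 0],
    [1, 0, 0, -2, 0, 0, 0],
    [1, 0, 0, -0.4, 0, 0, 0],
    [1, 0, 0, 0, 0, 0, 0],
    [1, 0, 0, 0, 0, 0, 0],
    [1, 0, 0, 0, 0, 0, 0],
    [1, 0, 0, 0, 0, 0, 0]
  ]
}}

```text
t: 13.4
position: [0.4445, 0.0776, 0.1072]
ee_rot: [0.223, 0.975, 0.0, 0.001]
contact_force: [-0.1, 0.3, -0.3]
width: 0.0008
```

```bash
python3 - <<'E'
from h import *
snap('wrist','w10');print(get_obs()['position'])
crop('w10',220,170,420,320,4,'w10c')
E
```

```text
[0.44443537 0.07764101 0.10709676]
```

View pics/w10c.png

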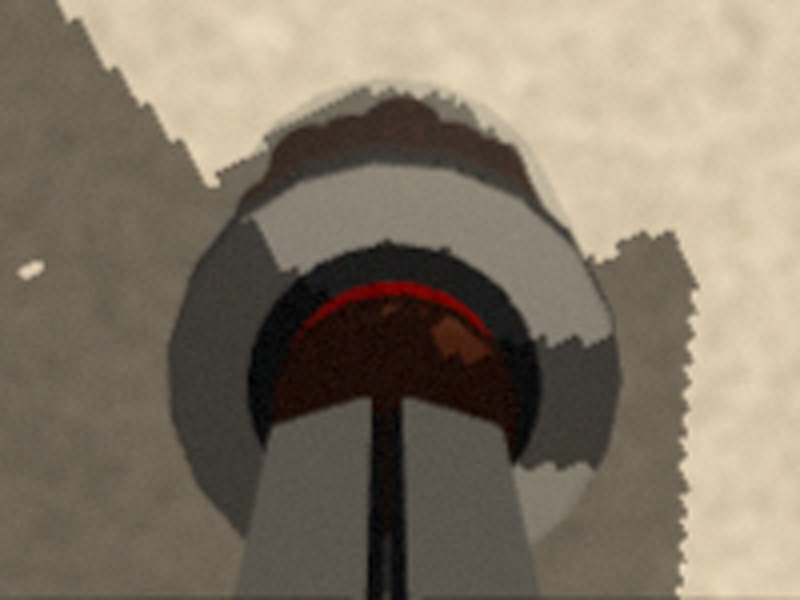

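Emit:
{"op": "servo_tool", "data": {
  "commands": [
    [1, -0.15, 0.1, -0.6, 0, 0, 0],
    [1, 0, 0, -0.5, 0, 0, 0],
    [1, 0, 0, -0.2, 0, 0, 0],
    [1, 0, 0, -0.2, 0, 0, 0],
    [1, 0, 0, -0.2, 0, 0, 0],
    [1, 0, 0, -0.2, 0, 0, 0],
    [1, 0, 0, -0.2, 0, 0, 0],
    [1, 0, 0, -0.15, 0, 0, 0],
    [1, 0, 0, 0, 0, 0, 0],
    [1, 0, 0, 0, 0, 0, 0]
  ]
}}

```text
t: 14.28
position: [0.4439, 0.0789, 0.0869]
ee_rot: [0.222, 0.975, 0.001, 0.002]
contact_force: [-13.4, -1.6, 41.9]
width: 0.0003
```

```bash
python3 - <<'E'
from h import *
snap('wrist','w11');print(get_obs()['position'],get_obs()['contact_force'])
crop('w11',220,170,420,320,3,'w11c')
E
```

```text
[0.44388644 0.07886085 0.08686138] [-13.32843399  -2.04627331  42.46410825]
```

View pics/w11c.png

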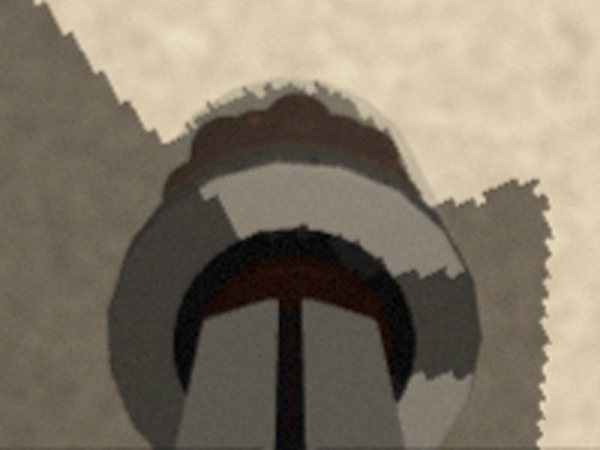

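Fully down at about 42 N, taken by the fingertips. Releasing and looking.

Emit:
{"op": "servo_tool", "data": {
  "commands": [
    [1, 0, 0, 0.5, 0, 0, 0],
    [1, 0, 0, 1, 0, 0, 0],
    [1, 0, 0, 2, 0, 0, 0],
    [1, 0, 0, 2, 0, 0, 0],
    [1, 0, 0, 2, 0, 0, 0],
    [1, 0, 0, 0, 0, 0, 0],
    [1, 0, 0, 0, 0, 0, 0],
    [1, 0, 0, 0, 0, 0, 0],
    [1, 0, 0, 0, 0, 0, 0],
    [1, 0, 0, 0, 0, 0, 0]
  ]
}}

```text
t: 15.17
position: [0.4422, 0.0787, 0.158]
ee_rot: [0.223, 0.975, -0.0, -0.001]
contact_force: [0.9, 1.1, -0.9]
width: 0.0005
```

```bash
python3 - <<'E'
from h import *
snap('wrist','w12');snap('side','s12');print(get_obs()['position'])
crop('s12',200,210,400,360,4,'s12c')
E
```

```text
[0.44231012 0.07870829 0.15826793]
```

View pics/w12.png

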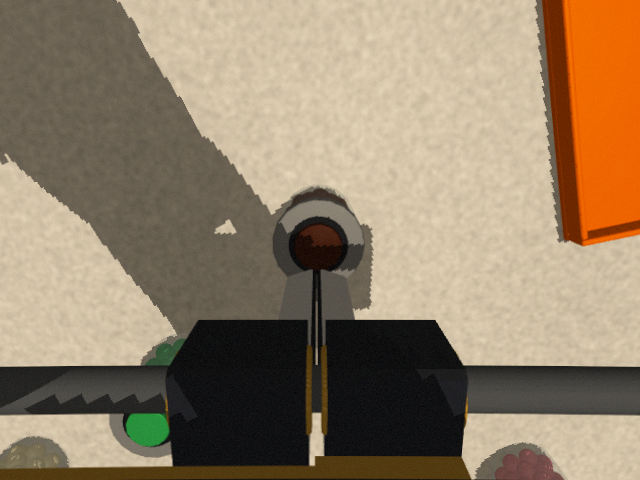

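View pics/s12c.png

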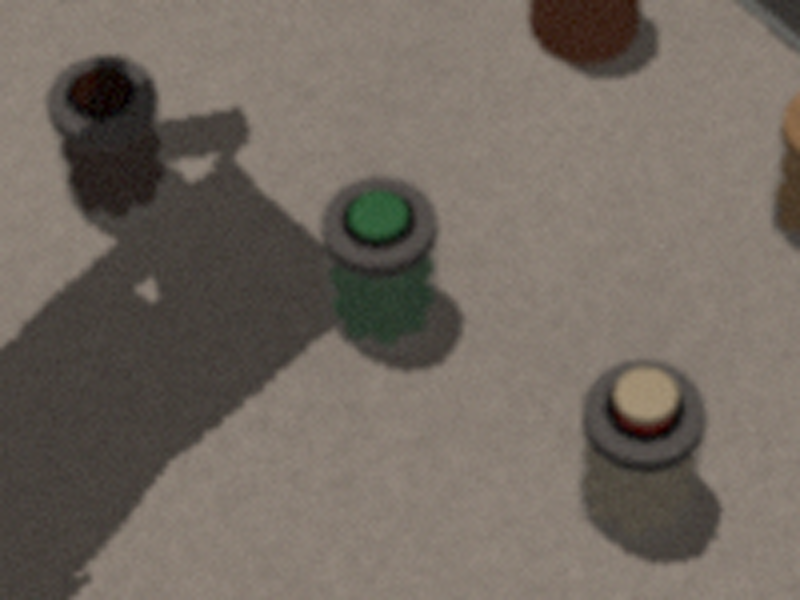

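Green and brown stay down; cream is up with its red band showing, and it hasn't moved. I'll go to cream and open on the way.

Emit:
{"op": "servo_tool", "data": {
  "commands": [
    [1, 0, 0, 2, 0, 0, 0],
    [1, 0.8, -2.8, 0, 0, 0, 0],
    [1, 0.8, -2.8, 0, 0, 0, 0],
    [1, 0.8, -2.8, 0, 0, 0, 0],
    [1, 0.8, -2.8, 0, 0, 0, 0],
    [0, 0.8, -2.8, 0, 0, 0, 0],
    [0, 0.8, -2.8, 0, 0, 0, 0],
    [0, 0.8, -2.8, 0, 0, 0, 0],
    [0, 0.8, -2.8, 0, 0, 0, 0],
    [0, 0.8, -2.8, 0, 0, 0, 0]
  ]
}}

```text
t: 16.1
position: [0.5146, -0.1747, 0.1785]
ee_rot: [0.223, 0.975, 0.0, -0.0]
contact_force: [0.3, 0.2, -0.6]
width: 0.0299
```

Emit:
{"op": "servo_tool", "data": {
  "commands": [
    [0, 0.8, -2.8, 0, 0, 0, 0],
    [0, 0.75, -2.8, 0, 0, 0, 0],
    [0, 0.4, -1.8, 0, 0, 0, 0],
    [0, 0, 0, 0, 0, 0, 0],
    [0, 0, 0, 0, 0, 0, 0],
    [0, 0, 0, 0, 0, 0, 0],
    [0, 0, 0, 0, 0, 0, 0],
    [0, 0, 0, 0, 0, 0, 0],
    [0, 0, 0, 0, 0, 0, 0],
    [0, 0, 0, 0, 0, 0, 0]
  ]
}}

```text
t: 16.93
position: [0.5341, -0.2468, 0.179]
ee_rot: [0.222, 0.975, -0.0, 0.0]
contact_force: [0.7, -0.2, -0.5]
width: 0.0934
```

```bash
python3 - <<'E'
from h import *
snap('wrist','w13');print(get_obs()['position'],get_obs()['width'])
E
```

```text
[ 0.53407953 -0.24695151  0.17900931] 0.0936272964798127
```

View pics/w13.png

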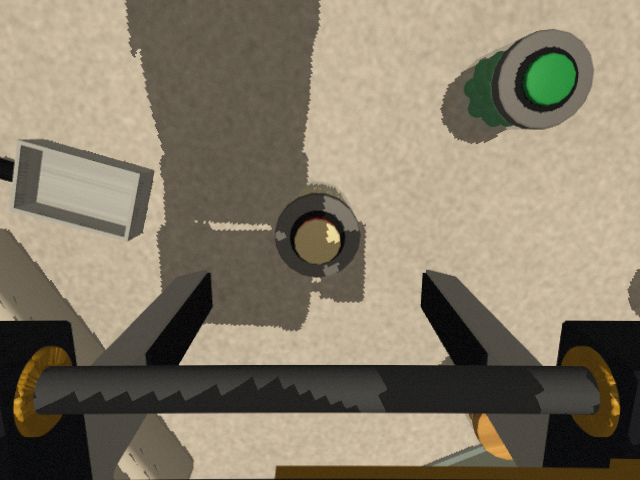

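The jaws at (211..425) straddle the jar at column 317, centred. Descending.

Emit:
{"op": "servo_tool", "data": {
  "commands": [
    [0, 0, 0, -2.5, 0, 0, 0],
    [0, 0, 0, -2.5, 0, 0, 0],
    [0, 0, 0, -2.5, 0, 0, 0],
    [0, 0, 0, -1.5, 0, 0, 0],
    [0, 0, 0, -1.5, 0, 0, 0],
    [0, 0, 0, -1, 0, 0, 0],
    [0, 0, 0, -0.6, 0, 0, 0],
    [0, 0, 0, -0.4, 0, 0, 0],
    [0, 0, 0, 0, 0, 0, 0],
    [0, 0, 0, 0, 0, 0, 0]
  ]
}}

```text
t: 17.82
position: [0.5343, -0.2474, 0.0544]
ee_rot: [0.222, 0.975, -0.0, 0.0]
contact_force: [0.6, -1.5, 0.7]
width: 0.0939
```

```bash
python3 - <<'E'
from h import *
snap('wrist','w14');snap('side','s14');print(get_obs()['position'],get_obs()['contact_force'])
crop('s14',290,230,450,350,5,'s14c')
E
```

```text
[ 0.53438253 -0.24745706  0.05465775] [-0.10692489 -0.05219498 -0.11784086]
```

View pics/w14.png

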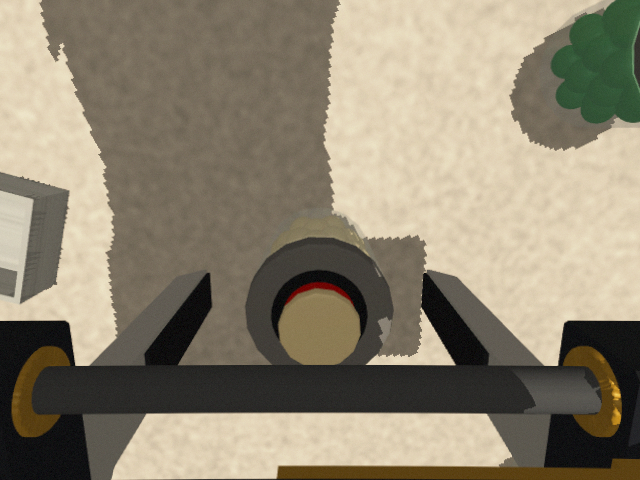

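View pics/s14c.png

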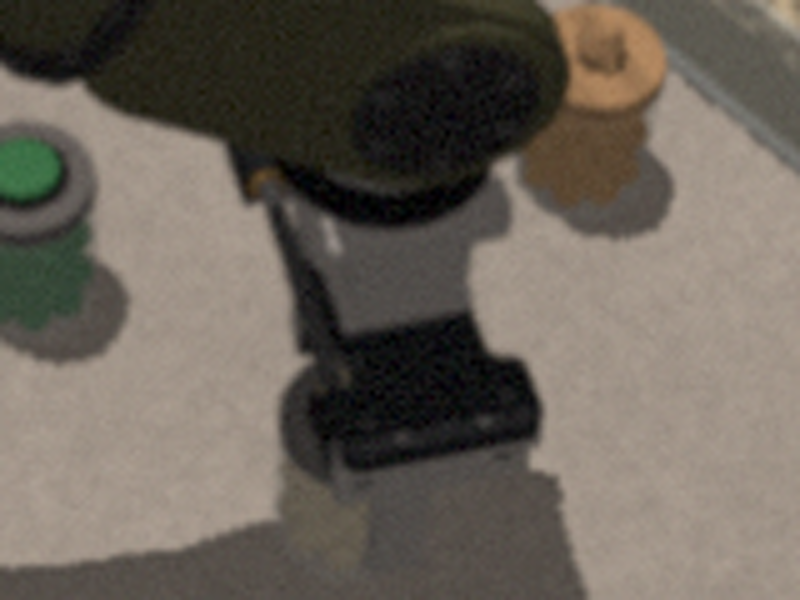

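The button sits at (319,328), where a centred jar should appear, and nothing is touching. I'll go down 1.2 cm more and close.

Emit:
{"op": "servo_tool", "data": {
  "commands": [
    [0, 0, 0, -0.6, 0, 0, 0],
    [0, 0, 0, -0.6, 0, 0, 0],
    [0, 0, 0, 0, 0, 0, 0],
    [1, 0, 0, 0, 0, 0, 0],
    [1, 0, 0, 0, 0, 0, 0],
    [1, 0, 0, 0, 0, 0, 0],
    [1, 0, 0, 0, 0, 0, 0],
    [1, 0, 0, 0, 0, 0, 0],
    [1, 0, 0, 0, 0, 0, 0],
    [1, 0, 0, 0, 0, 0, 0]
  ]
}}

```text
t: 18.75
position: [0.5341, -0.2473, 0.042]
ee_rot: [0.223, 0.975, 0.0, 0.0]
contact_force: [0.1, 0.8, 1.0]
width: 0.0569
```

```bash
python3 - <<'E'
from h import *
snap('wrist','w15');print(get_obs()['position'],get_obs()['contact_force'],get_obs()['width'])
E
```

```text
[ 0.53409739 -0.24724066  0.04197033] [-0.44539051  0.72883712  2.11061314] 0.05660320231628039
```

View pics/w15.png

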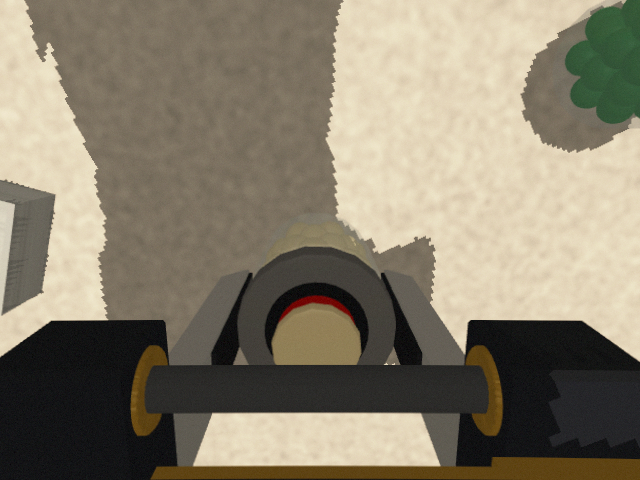

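Gripped at 56.9 mm. Lifting 13 cm and checking before the carry.

Emit:
{"op": "servo_tool", "data": {
  "commands": [
    [1, 0, 0, 0.5, 0, 0, 0],
    [1, 0, 0, 1, 0, 0, 0],
    [1, 0, 0, 1.5, 0, 0, 0],
    [1, 0, 0, 2, 0, 0, 0],
    [1, 0, 0, 2, 0, 0, 0],
    [1, 0, 0, 2, 0, 0, 0],
    [1, 0, 0, 2, 0, 0, 0],
    [1, 0, 0, 1.5, 0, 0, 0],
    [1, 0, 0, 0.5, 0, 0, 0],
    [1, 0, 0, 0, 0, 0, 0]
  ]
}}

```text
t: 19.63
position: [0.5344, -0.2475, 0.1735]
ee_rot: [0.223, 0.975, -0.0, 0.001]
contact_force: [0.0, 0.5, -3.9]
width: 0.0567
```

```bash
python3 - <<'E'
from h import *
snap('wrist','w16');snap('side','s16');print(get_obs()['position'],get_obs()['contact_force'],get_obs()['width'])
E
```

```text
[ 0.53369709 -0.24712312  0.17113475] [-0.25992269 -0.06318822 -2.33701682] 0.056384326922491367
```

View pics/w16.png

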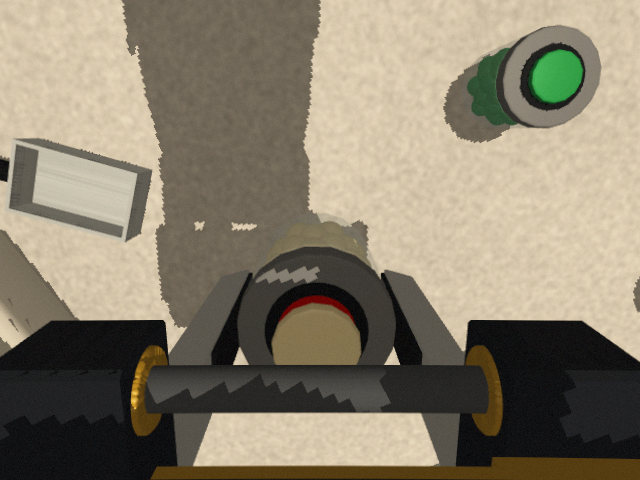

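View pics/s16.png

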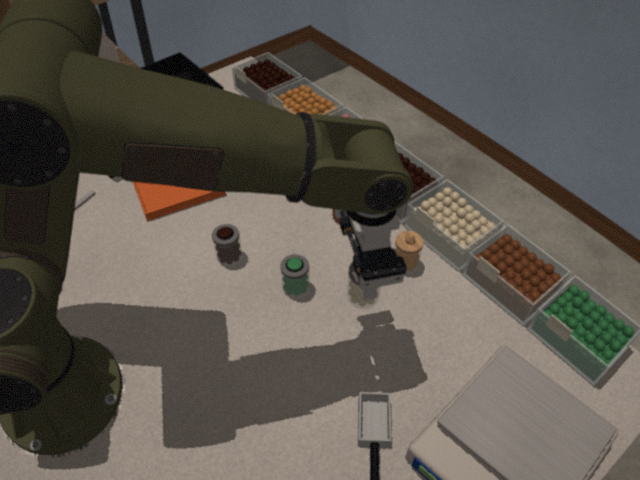

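The jar is held and hasn't shifted in the grip: the button is at (317,335) before and after the lift. Carrying it to the tray, ramped at both ends.

Emit:
{"op": "servo_tool", "data": {
  "commands": [
    [1, -0.1, 0.8, 0, 0, 0, 0],
    [1, -0.2, 1.8, 0, 0, 0, 0],
    [1, -0.35, 2.7, 0, 0, 0, 0],
    [1, -0.35, 2.9, 0, 0, 0, 0],
    [1, -0.35, 2.9, 0, 0, 0, 0],
    [1, -0.35, 2.9, 0, 0, 0, 0],
    [1, -0.35, 2.9, 0, 0, 0, 0],
    [1, -0.35, 2.9, 0, 0, 0, 0],
    [1, -0.35, 2.9, 0, 0, 0, 0],
    [1, -0.35, 2.9, 0, 0, 0, 0]
  ]
}}

```text
t: 20.57
position: [0.502, 0.0105, 0.171]
ee_rot: [0.222, 0.975, -0.0, -0.001]
contact_force: [0.2, 0.1, -2.9]
width: 0.0565
```

Emit:
{"op": "servo_tool", "data": {
  "commands": [
    [1, -0.35, 2.9, 0, 0, 0, 0],
    [1, -0.35, 2.9, 0, 0, 0, 0],
    [1, -0.35, 2.9, 0, 0, 0, 0],
    [1, -0.35, 2.9, 0, 0, 0, 0],
    [1, -0.35, 2.9, 0, 0, 0, 0],
    [1, -0.35, 2.9, 0, 0, 0, 0],
    [1, -0.35, 2.9, 0, 0, 0, 0],
    [1, -0.35, 2.9, 0, 0, 0, 0],
    [1, -0.35, 2.9, 0, 0, 0, 0],
    [1, -0.35, 2.9, 0, 0, 0, 0]
  ]
}}

```text
t: 21.4
position: [0.4668, 0.3003, 0.1709]
ee_rot: [0.222, 0.975, -0.001, -0.001]
contact_force: [0.1, 0.4, -2.4]
width: 0.057
```

Emit:
{"op": "servo_tool", "data": {
  "commands": [
    [1, -0.35, 2.4, 0, 0, 0, 0],
    [1, -0.2, 1.6, 0, 0, 0, 0],
    [1, 0, 0.7, 0, 0, 0, 0],
    [1, 0, 0, 0, 0, 0, 0],
    [1, 0, 0, -1.5, 0, 0, 0],
    [1, 0, 0, -2, 0, 0, 0],
    [1, 0, 0, -1.5, 0, 0, 0],
    [1, 0, 0, 0, 0, 0, 0],
    [1, 0, 0, 0, 0, 0, 0],
    [1, 0, 0, 0, 0, 0, 0]
  ]
}}

```text
t: 22.23
position: [0.463, 0.3454, 0.1229]
ee_rot: [0.223, 0.975, 0.0, 0.0]
contact_force: [-0.4, -0.7, -2.6]
width: 0.0566
```

```bash
python3 - <<'E'
from h import *
snap('wrist','w17');snap('side','s17');snap('top','t17');print(get_obs()['position'],get_obs()['contact_force'],get_obs()['width'])
crop('s17',80,90,280,240,4,'s17c')
E
```

```text
[0.46295285 0.34575598 0.12289981] [ 0.06500055  0.1343029  -3.18445161] 0.05676354012395621
```

View pics/w17.png

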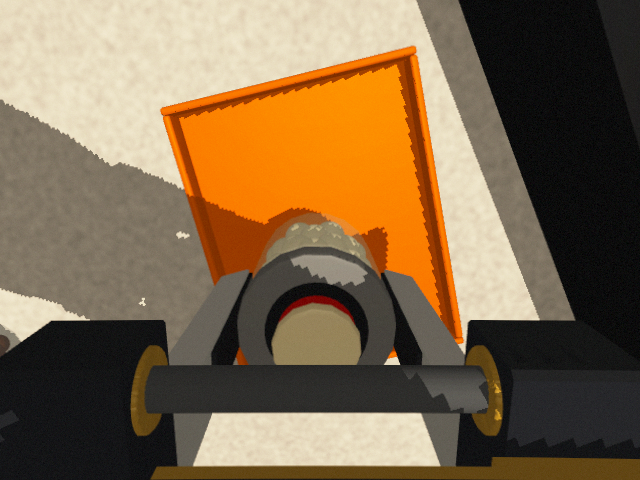

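View pics/s17c.png

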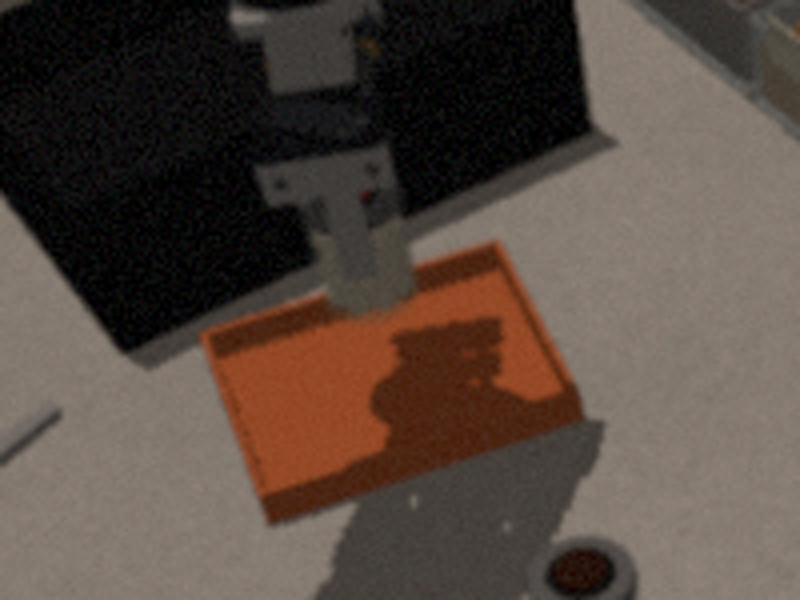

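View pics/t17.png

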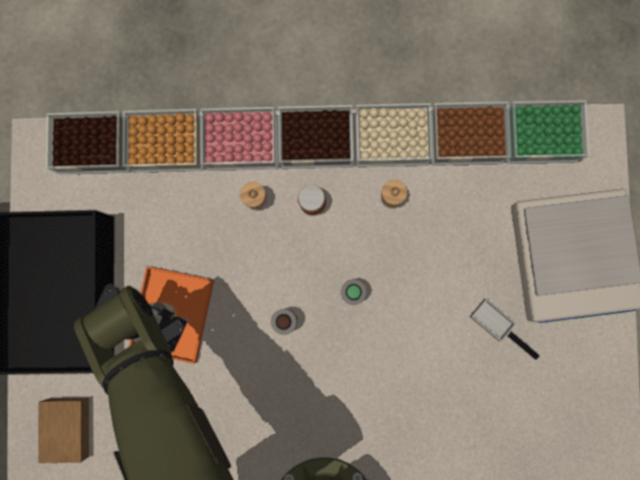

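The jar hangs over the middle of the tray, and the other objects look undisturbed. The wrist passes near the black box, so I'll check its height before lowering.

```bash
python3 - <<'E'
from h import *
crop('side0',50,40,250,190,4,'box_s'); crop('top0',0,190,140,390,3,'box_t')
t=load('t17')
for z in (.25,.3,.35,.4): print(z,plane(t,(78,330),z).round(3),plane(t,(112,288),z).round(3))
E
```

```text
0.25 [0.44  0.472 0.25 ] [0.521 0.403 0.25 ]
0.3 [0.442 0.45  0.3  ] [0.521 0.385 0.3  ]
0.35 [0.445 0.429 0.35 ] [0.52  0.366 0.35 ]
0.4 [0.447 0.408 0.4  ] [0.519 0.348 0.4  ]
```

View pics/box_s.png

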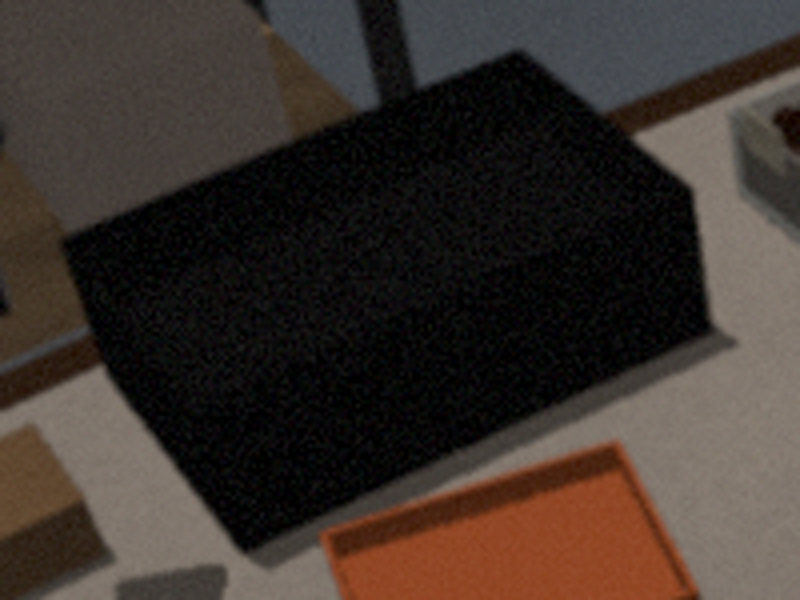

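View pics/box_t.png

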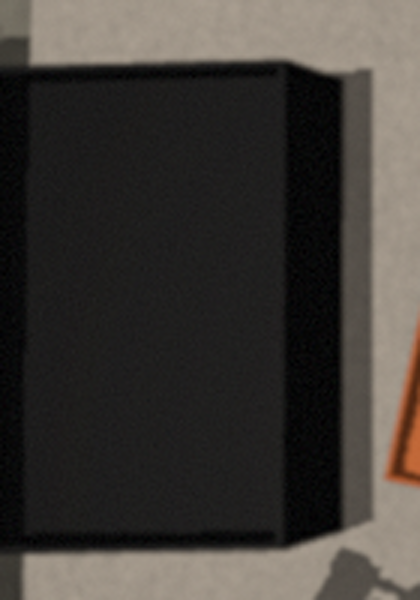

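```bash
python3 - <<'E'
from h import *
s=load('side0');t=load('top0')
print(tri([(s,(222.5,87.5)),(t,(95,210.7))]), plane(t,(114,215.7),0), plane(t,(114,366),0))
E
```

```text
(array([0.69673488, 0.49077767, 0.11784145]), [np.float64(0.0012721757646342385), np.float64(0.001272175764634356)]) [0.69922423 0.49200132 0.        ] [0.34073425 0.49130516 0.        ]
```

The box face is at y = 0.49 and its top at 0.118 m, clear of the gripper's extent (y < 0.45). Lowering to just above the tray floor.

Emit:
{"op": "servo_tool", "data": {
  "commands": [
    [1, 0, 0, -1, 0, 0, 0],
    [1, 0, 0, -1.5, 0, 0, 0],
    [1, 0, 0, -1.5, 0, 0, 0],
    [1, 0, 0, -1.2, 0, 0, 0],
    [1, 0, 0, -0.9, 0, 0, 0],
    [1, 0, 0, -0.6, 0, 0, 0],
    [1, 0, 0, -0.4, 0, 0, 0],
    [1, 0, 0, -0.2, 0, 0, 0],
    [1, 0, 0, -0.1, 0, 0, 0],
    [1, 0, 0, 0, 0, 0, 0]
  ]
}}

```text
t: 23.22
position: [0.4627, 0.3458, 0.0481]
ee_rot: [0.223, 0.975, 0.0, 0.0]
contact_force: [-0.1, -0.0, -2.5]
width: 0.0566
```

Emit:
{"op": "servo_tool", "data": {
  "commands": [
    [1, 0, 0, -0.1, 0, 0, 0],
    [1, 0, 0, -0.1, 0, 0, 0],
    [1, 0, 0, 0, 0, 0, 0],
    [1, 0, 0, 0, 0, 0, 0],
    [1, 0, 0, 0, 0, 0, 0],
    [1, 0, 0, 0, 0, 0, 0],
    [1, 0, 0, 0, 0, 0, 0],
    [1, 0, 0, 0, 0, 0, 0],
    [1, 0, 0, 0, 0, 0, 0],
    [1, 0, 0, 0, 0, 0, 0]
  ]
}}

```text
t: 24.05
position: [0.4629, 0.3459, 0.047]
ee_rot: [0.223, 0.975, 0.0, 0.0]
contact_force: [-2.7, -1.5, 6.2]
width: 0.0568
```

```bash
python3 - <<'E'
from h import *
snap('wrist','w18');snap('side','s18')
o=get_obs();print(o['position'],o['contact_force'],o['ft_torque'],o['width'])
crop('s18',80,90,280,240,4,'s18c')
E
```

```text
[0.46286266 0.3459254  0.04693565] [-1.3519831  -0.04099795  5.67815329] [-0.46909673  0.51681414  0.00966465] 0.056459325142853956
```

View pics/s18c.png

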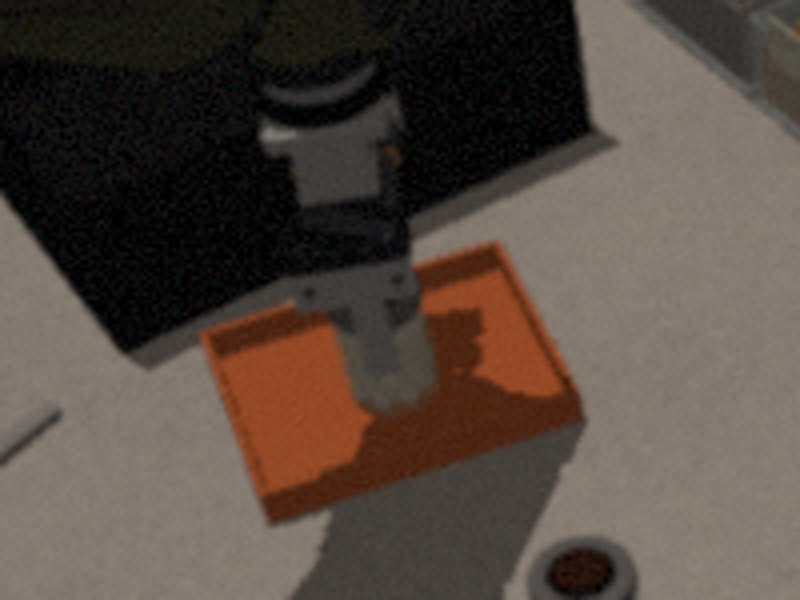

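View pics/w18.png

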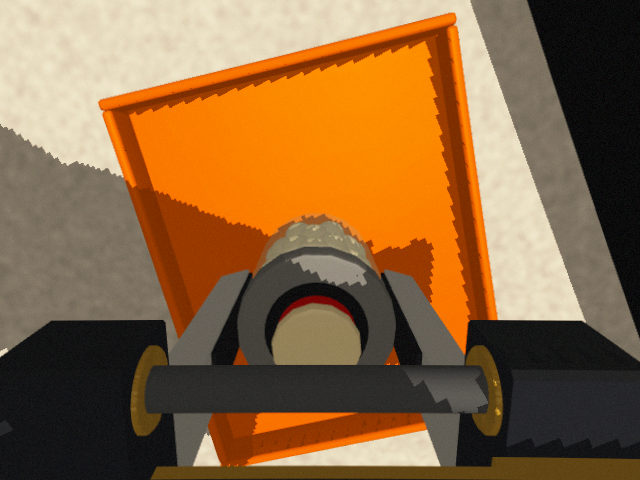

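The jar is seated on the tray floor: the force changed from −2.5 to +6 N at z = 0.047. Opening, then rising straight up.

Emit:
{"op": "servo_tool", "data": {
  "commands": [
    [0.6, 0, 0, 0, 0, 0, 0],
    [0, 0, 0, 0, 0, 0, 0],
    [0, 0, 0, 0, 0, 0, 0],
    [0, 0, 0, 0, 0, 0, 0],
    [0, 0, 0, 0, 0, 0, 0],
    [0, 0, 0, 0, 0, 0, 0],
    [0, 0, 0, 0, 0, 0, 0],
    [0, 0, 0, 0, 0, 0, 0],
    [0, 0, 0, 0, 0, 0, 0],
    [0, 0, 0, 0, 0, 0, 0]
  ]
}}

```text
t: 24.98
position: [0.4625, 0.3457, 0.0458]
ee_rot: [0.222, 0.975, -0.0, -0.0]
contact_force: [-0.3, -0.1, -0.7]
width: 0.0938
```

Emit:
{"op": "servo_tool", "data": {
  "commands": [
    [0, 0, 0, 1, 0, 0, 0],
    [0, 0, 0, 1.5, 0, 0, 0],
    [0, 0, 0, 2, 0, 0, 0],
    [0, 0, 0, 2, 0, 0, 0],
    [0, 0, 0, 2, 0, 0, 0],
    [0, 0, 0, 2, 0, 0, 0],
    [0, 0, 0, 2, 0, 0, 0],
    [0, 0, 0, 1.5, 0, 0, 0],
    [0, 0, 0, 0, 0, 0, 0],
    [0, 0, 0, 0, 0, 0, 0]
  ]
}}

```text
t: 25.82
position: [0.4626, 0.3458, 0.1865]
ee_rot: [0.223, 0.975, 0.001, 0.001]
contact_force: [-0.5, 0.1, -0.9]
width: 0.0939
```

Emit:
{"op": "servo_tool", "data": {
  "commands": [
    [0, -2, -2.5, 0.5, 0, 0, 0],
    [0, -2, -2.5, 0.5, 0, 0, 0],
    [0, -2, -2.5, 0.5, 0, 0, 0],
    [0, -1, -2.5, 0.5, 0, 0, 0],
    [0, 0, -2.5, 0, 0, 0, 0],
    [0, 0, -2.5, 0, 0, 0, 0],
    [0, 0, -2, 0, 0, 0, 0],
    [0, 0, 0, 0, 0, 0, 0],
    [0, 0, 0, 0, 0, 0, 0],
    [0, 0, 0, 0, 0, 0, 0]
  ]
}}

```text
t: 26.65
position: [0.3923, 0.176, 0.2052]
ee_rot: [0.223, 0.975, -0.0, -0.0]
contact_force: [0.1, -1.0, 0.0]
width: 0.0939
```

```bash
python3 - <<'E'
from h import *
snap('wrist','w19');snap('side','s19');snap('top','t19')
o=get_obs();print(o['position'],o['contact_force'],o['width'])
crop('s19',110,120,310,270,4,'s19c')
E
```

```text
[0.39238663 0.17633081 0.20547055] [ 0.19388988 -0.25723516  0.11563884] 0.09403918894433633
```

View pics/s19.png

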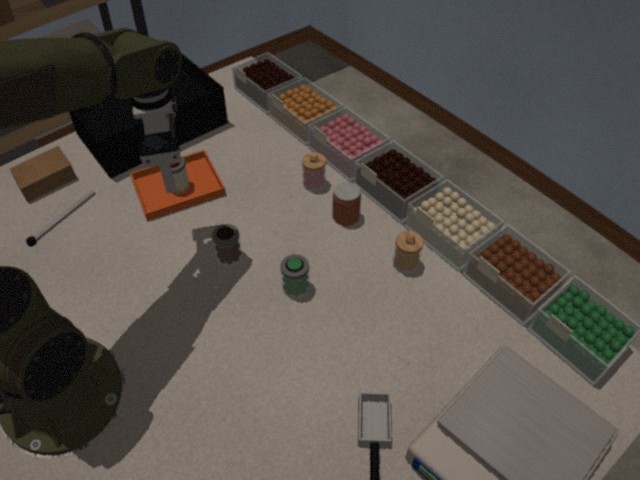

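View pics/t19.png

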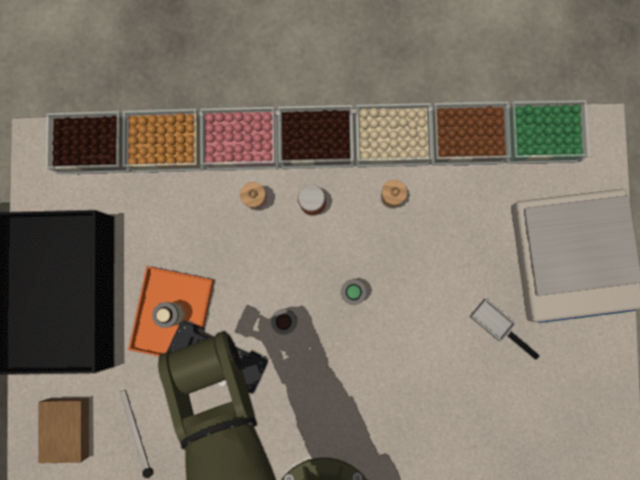

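View pics/w19.png

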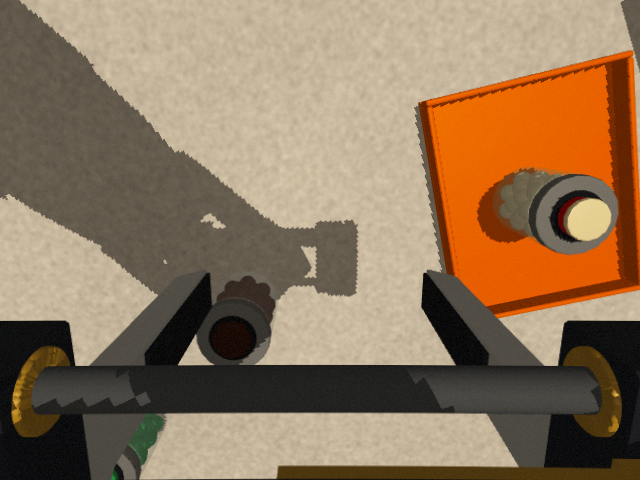

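View pics/s19c.png

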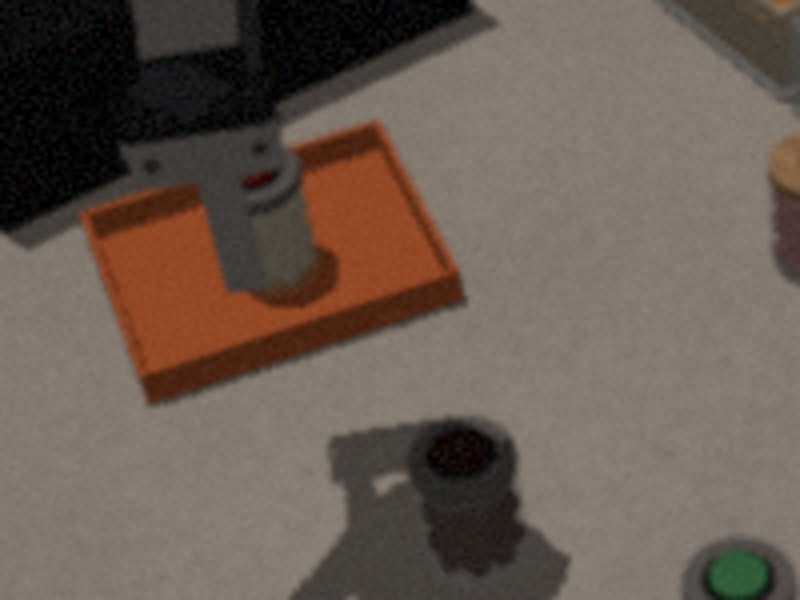

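Cream stands upright near the tray centre with its red band showing (top view (165,315), wrist view (588,219)). Brown and green are down and in place, and the gripper is open and clear. One numeric check, then I'll hand in.

```bash
python3 - <<'E'
from h import *
w=load('w19');t=load('t19')
x,r=tri([(w,(588,219)),(t,(164.5,315))]);print('cream top',x.round(4),np.round(r,4))
for n,uv in [('brown',(283.5,322)),('green',(354,292))]: print(n,plane(t,uv,.084).round(3))
a=np.deg2rad(-13);d=x[:2]-[.4618,.346];print('in tray',np.array([[np.cos(a),np.sin(a)],[-np.sin(a),np.cos(a)]])@d)
print(sign_off())
E
```

```text
cream top [0.4615 0.342  0.1005] [0.0008 0.0008]
brown [0.441 0.079 0.084]
green [ 0.504 -0.079  0.084]
in tray [ 0.00062427 -0.00396874]
the job is handed in; nothing more can be done
None
```

I pressed green, cream and brown in that order and handed the job in at about 27 s. Cream was the faulty one, so its jar now stands upright in the orange tray, released.

- **Green and brown:** both buttons stayed down after release, and the jars stand where they started, to within about 2 mm.
- **Cream:** the button sprang back up, with its red band showing. Triangulated from two views, the button top is at z = 0.100 m, where an upright jar on the tray floor should have it at about 0.097. It is within about 4 mm of the tray centre.
- **Everything else:** the bystanders look unmoved in the pictures. The gripper is open, clear, and reading no contact force.

**Disagreement with the text:** it says the fingertips stand 25 mm ahead of the tool point. The pictures and the contact heights put them only about 3 mm ahead. I first expected to reach green too early, so I lowered in small steps until the camera and the force showed the press.

**Press force:** brown read about 42 N at the wrist, on the fingertips. That is below the 120 N wrist limit, but harder than it needed to be.

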